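Lock the sample basket into the dip stand

TASK

Take the steel tube basket by its T-bar and hang it in the dip stand: bring its stem in through the open side of the mount, raise it gently until you find the slots for its two lugs, lift it against the sprung ring and twist it clockwise (seen from above) to the stop, then let it down so that the lugs sit fully in their pockets, and let go. Never force the basket against the stand, and leave the glassware and bottles standing where they are.

Things in the scene. Friction and masses are not known exactly. Their poses are not given: they have to be found in the camera images.
- basket: Steel tube basket, 0.3 kg, 90 mm wide, 179 mm high; origin at the centre of its foot, z up, x along lugs and T-bar; a half turn leaves it the same. Heights above the foot: flat 90 mm wide rim 60; hub (28 mm thick) 60 to 94, cone to 102, 9 mm thick stem to 155, T-bar 155 to 179 mm.
- grip (a point): Centre of the basket's black T-bar handle, 167 mm above its foot. The bar is 50 mm long along this x, 14 mm thick along y, 24 mm high.
- lugs (a point): On the basket's axis at the level of the undersides of its two lugs (87 mm under the T-bar's centre, 80 mm above the foot). The lugs stand out of the hub to +x and -x, in line with the bar, reach 30 mm from the axis, are 9.5 mm wide and 8 mm high (tops 79 mm under the T-bar's centre).
- stand: Fixed beige dip stand; origin on the bench under the mount's axis, z up. Foot plate 12 mm thick; column 90 mm to +x. The mount on top is an open C, 48 mm in outer radius, its gap towards -x. Only the stem fits the gap, with 2 to 3 mm to spare a side on the mid-line: come in along +x with the lugs' tops under 124 mm above the bench.
- mount (a point): On the mount's axis, 150 mm above the bench, level with the pocket floors; axes as the stand's. Plate 8 mm thick with a 32 mm bore for the hub and two opposite slots, 13.4 mm wide, for the lugs. The slotted collar is a stiff insert left swivelled up to 25 degrees either way, not measured: find the slots by feel or sight.
- slot_ref (a point): Same point and axes as the mount. Collar in mid position: the bar lies at +115 degrees from x (anticlockwise from above) when the lugs are under the slots, at about +60 when locked; a swivelled collar shifts both alike. Clockwise of each slot is a ridge 3 mm above the pocket floor, then the pocket, 11.9 mm wide.
- lock_ref (a point): Same point and axes as the mount. Locking: turn about 55 degrees clockwise from mid-slot with the lugs' undersides 4 to 7 mm above this point; a stop 2 to 3 degrees beyond mid-pocket is felt as a torque. End walls stand 11 mm high. Locked, the lugs rest on the pocket floors, T-bar centre 87 mm above this point.
- keeper (a joint): Lift (m) of the sprung ring under the mount: 0 free (underside 126 mm above the bench), at most 0.012 (hard stop), 1 N per mm. The basket's rim meets it with the lugs' undersides 4 mm below the pocket floors: 0.004 when locked, 0.0075 or more to clear the ridge. It presses the lugs down into the pockets.
- flask_a_mid (a point): Bystander: glass Erlenmeyer flask, 82 mm wide, 144 mm high with its white stopper; this point is on its axis, half-way up its body. To be left standing where it is.
- flask_b_mid (a point): Bystander: glass Erlenmeyer flask, 82 mm wide, 144 mm high with its white stopper; this point is on its axis, half-way up its body. To be left standing where it is.
- flask_c_mid (a point): Bystander: smaller glass Erlenmeyer flask, 68 mm wide, 119 mm high; this point is on its axis, half-way up its body. To be left standing where it is.
- jar_mid (a point): Bystander: small capped glass jar, 36 mm wide, 55 mm high; this point is on its axis, half-way up its body. To be left standing where it is.
- beaker_mid (a point): Bystander: glass beaker, 68 mm wide, 85 mm high; this point is on its axis, half-way up its body. To be left standing where it is.
- wash_bottle_mid (a point): Bystander: white plastic bottle, 64 mm wide, 160 mm high; this point is on its axis, half-way up its body. To be left standing where it is.
- dishes_mid (a point): Bystander: stack of clear dishes, 90 mm wide, 45 mm high; this point is on its axis, half-way up its body. To be left standing where it is.
Not all that is in view belongs to the job. What is shaped like the basket but green, orange or turquoise is not meant.

How it is judged:
By the outcome, as a careful person would: the job done as asked, in the order asked, and still so for the second after the job is handed in, with the robot touching nothing.
It also fails if it takes over 72 s, if anything falls off the work surface, if the arm or the gripper's body presses on something with over 40 N, if the wrist force passes 120 N, or if a joint passes its speed limit or range.

ROBOT

A 6-joint arm with a two-finger parallel gripper is mounted at the origin on the work surface. World frame = base frame: x ahead of the robot, y to its left, z up, the work surface at z = 0. Lengths are in m, angles in rad, forces in N, time in s.
With the tool pointing down it reaches from about 0.325 to 1 m from the base axis. Payload 5.1 kg.
Tool frame: the origin (TCP) lies between the finger pads; the fingertips stand 14 mm ahead of it and the grasp point (between the pads) lies 5 mm behind it; z points along the fingers, y is the direction in which the jaws open and shut (so a half turn about z gives the same grasp; the last joint's range is limited). The gripper opens to 85 mm and grips with 20 to 120 N. Pads are 22 mm wide; open, the fingers measure 114 mm over their backs; the gripper's body (76 mm by 85 mm) begins 54 mm behind the grasp point. The pads swing forward as they close: fully open they stand 13 mm farther back than shut.
Start: joints at [-1.297, 0.124, 1.65, -0, 1.367, -0.083], TCP at [0.227, -0.609, 0.245] pointing down, gripper open.
Joint ranges: [-2.61, 2.61], [-1.02, 2.33], [0.03, 2.71], [-1.35, 4.49], [0.32, 2.68], [-2.91, 2.91]. Speed limits (rad/s): [2.57, 2.57, 3.14, 3.14, 3.14, 3.14].

INTERFACE

Orientations are given as a unit quaternion [w, x, y, z].
In Python, from rig import ctrl gives the robot as it stands.
- The arm moves only by the tool arm_command, never from a script. Its argument "steps" is a list of rows, each an object with "offset": the shift along the tool's x, y, z in mm, a list of three; "dr": the turn, a rotation vector about the tool's x, y, z in degrees, a list of three. A call has 1 to 20 rows; each row is the pose to reach, as a shift and turn from the pose commanded when the call began, along the tool's axes at that moment; what a row does not reach only later rows make up. A row lasts 1/12 s, in which the tool goes at most 41.7 mm and 7.16 degrees, less where a joint would pass 70% of its speed; a pose out of reach is approached as far as the arm can. A call with a gripper value outside its range is refused whole. "hand" is the opening, from -1 (shut) to 1 (fully open), so that 0 is half open, set as the call begins (left out, the last holds). The fingers move at their own pace and stop on an object; "newtons" is the grip in N (left out, the last holds). Time passes only in rows, so rows that repeat a pose let the fingers close. It gives the time, the measured TCP pose, the force and the opening at its end, in the units of the state.
- ctrl.read_state(): the state, without advancing time (a new reading comes with each control period).
- ctrl.capture(name): name is "scene" or "top" or "wrist"; returns the picture (480x640x3 uint8, red, green, blue); there is no depth.
- ctrl.camera_info(name): a dict with "fx", "fy", "cx", "cy" (pixels), "eye" and "attitude" of the camera in the world; the wrist camera has in their place "tool_from_camera" (4x4, takes a point from camera to tool coordinates, whose origin is the TCP and whose axes are the flange's). Camera axes: x right, y down, z forward; pixel columns grow to the right and rows downward; lengths in m; the calibration is good to about 2 mm. A picture is of the moment at which its call begins: read the wrist's pose just before it. camera_info takes no time and is no camera call.
- ctrl.sign_off(): hands the job in, once; it reports no verdict.
The state is a dict: "t": time; "joint_pos": joint angles; "qvel": joint speeds; "tau": joint torques, N m; "tcp_pos": TCP position; "tcp_rot": TCP orientation; "contact_force": force on the tool from outside, world axes, zero at the start; "ft_torque": the same for the moment, N m; "finger_gap": opening from 0.0 (shut) to 1.0 (fully open).
Only numpy, scipy, OpenCV 4.12 (cv2) and the standard library are available. Lean on these libraries where they do the work, as an engineer would, in place of code of your own. Each camera call takes 0.05 s, during which the arm holds its last target.

## Working session

There is one attempt and no reset: what is moved stays moved. The work goes in short steps, Python scripts to look and compute and a tool call to move; the robot and the scene stay as the last step left them, time stands still between calls to the robot, and variables do not carry over. Pictures are saved under pics/ and viewed, and the job is handed in when it is done.

Besides the shell and the picture viewer there is one more tool, called after "Request:" as name(argument=value, ...), one argument or row to a line, values as JSON. arm_command: Moves the arm, as the interface text tells. Its arguments: {"type":"object","properties":{"steps":{"type":"array","items":{"type":"object","properties":{"offset":{"type":"array","items":{"type":"number"}},"dr":{"type":"array","items":{"type":"number"}}}}},"hand":{"type":"number"},"newtons":{"type":"number"}},"required":["steps"]}

```bash
ls; mkdir -p pics; cat > h.py <<'E'
import numpy as np, cv2
from rig import ctrl
from scipy.spatial.transform import Rotation as R
def q2R(q): return R.from_quat([q[1],q[2],q[3],q[0]]).as_matrix()
E
python3 - <<'E'
from h import *
print(ctrl.read_state())
for n in ["scene","top","wrist"]:
    print(n,ctrl.camera_info(n))
    im=ctrl.capture(n); cv2.imwrite(f"pics/{n}0.png",im[:,:,::-1])
E
```

```text
pics
{'t': 0.0, 'joint_pos': array([-1.29658522e+00,  1.24513623e-01,  1.65167407e+00,  1.08544682e-05,
        1.36745410e+00, -8.26293690e-02]), 'qvel': array([ 0.00032652, -0.00097287,  0.00054254, -0.00030737, -0.00254965,
        0.00107578]), 'tau': array([ 1.04925671e-04, -4.23610711e+01, -3.65449834e+01, -3.29748320e-05,
        6.89842156e-03, -1.10249482e-05]), 'tcp_pos': array([ 0.22685782, -0.6085191 ,  0.24404741]), 'tcp_rot': array([-1.02037964e-03,  9.84124968e-01,  1.77473934e-01, -9.27043462e-05]), 'contact_force': array([ 0.41859487,  0.30583296, -0.72470284]), 'ft_torque': array([ 0.00334768,  0.01378482, -0.0245467 ]), 'finger_gap': 1.0024453950610623}
scene {'fx': 440.7137663557367, 'fy': 440.7137663557367, 'cx': 313.97622548541864, 'cy': 247.1850883805107, 'eye': array([ 1.06503123, -0.47245584,  0.71276631]), 'attitude': array([-0.38855432,  0.822995  ,  0.36937459, -0.18779558])}
top {'fx': 502.45356348175824, 'fy': 502.45356348175824, 'cx': 310.7050276193334, 'cy': 231.88999581817126, 'eye': array([ 0.18114924, -0.00232614,  1.50090948]), 'attitude': array([ 0.0770716 , -0.67900205,  0.72519064, -0.0843488 ])}
wrist {'fx': 417.54572709958114, 'fy': 417.54572709958114, 'cx': 321.06297434095796, 'cy': 236.36427548000793, 'tool_from_camera': array([[ 2.75692546e-04, -9.48654511e-01, -3.16313995e-01,
         8.19024505e-02],
       [ 9.99998639e-01,  7.76084667e-04, -1.45597115e-03,
        -7.25001700e-04],
       [ 1.62670004e-03, -3.16313163e-01,  9.48653433e-01,
        -1.27359022e-01],
       [ 0.00000000e+00,  0.00000000e+00,  0.00000000e+00,
         1.00000000e+00]])}
```

View pics/scene0.png

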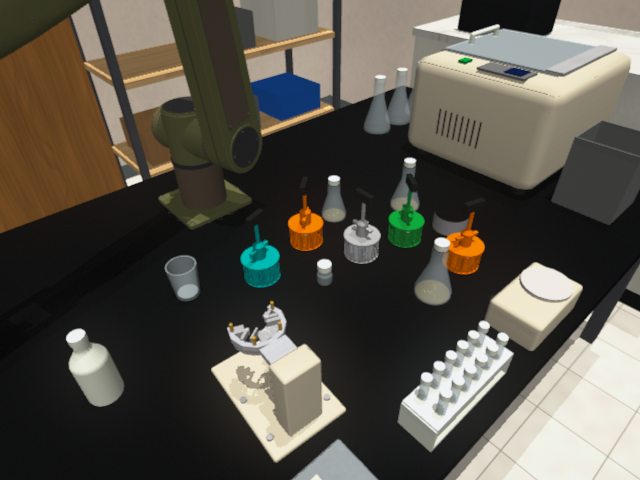

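View pics/top0.png

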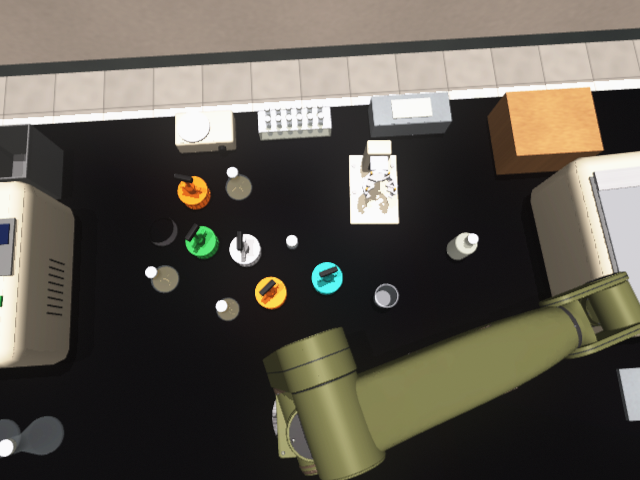

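View pics/wrist0.png

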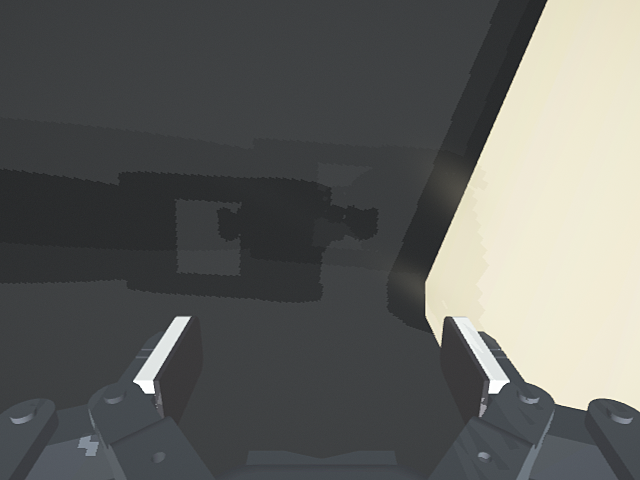

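Candidates for the basket (scene pixels): turquoise (261,265), orange (306,230), steel (362,242), green (406,225) and orange (465,252). The steel one at (362,242), top (245,250), fits the description. I'll check it close up, along with the stand.

```bash
cat >> h.py <<'E'
def cam(n,st=None):
    c=ctrl.camera_info(n)
    K=np.array([[c['fx'],0,c['cx']],[0,c['fy'],c['cy']],[0,0,1]])
    if n=='wrist':
        T=c['tool_from_camera']; Rt=q2R(st['tcp_rot'])
        return K, np.array(st['tcp_pos'])+Rt@T[:3,3], Rt@T[:3,:3]
    return K,np.array(c['eye']),q2R(c['attitude'])
def proj(C,p):
    K,e,A=C; v=(np.atleast_2d(p)-e)@A; v=v/v[:,2:]
    return (v@K.T)[:,:2]
def ray(C,uv):
    K,e,A=C; d=np.linalg.inv(K)@np.array([uv[0],uv[1],1.]); return e,A@d
def onz(C,uv,z):
    e,d=ray(C,uv); return e+d*(z-e[2])/d[2]
def crop(im,x0,y0,x1,y1,s,name):
    cv2.imwrite(name,cv2.resize(im[y0:y1,x0:x1,::-1],None,fx=s,fy=s,interpolation=cv2.INTER_CUBIC))
E
python3 - <<'E'
from h import *
a=cv2.imread('pics/scene0.png')[:,:,::-1]; b=cv2.imread('pics/top0.png')[:,:,::-1]
l=cv2.resize(a[180:280,310:420],(550,500),interpolation=cv2.INTER_CUBIC)
r=cv2.resize(b[225:275,220:270],(250,250),interpolation=cv2.INTER_CUBIC)
o=np.zeros((500,800,3),np.uint8); o[:,:550]=l; o[:250,550:]=r
cv2.imwrite('pics/bk.png',o[:,:,::-1])
l=cv2.resize(a[290:450,200:360],(480,480),interpolation=cv2.INTER_CUBIC)
r=cv2.resize(b[130:230,340:410],(308,440),interpolation=cv2.INTER_CUBIC)
o=np.zeros((480,800,3),np.uint8); o[:,:480]=l; o[:440,480:788]=r
cv2.imwrite('pics/st.png',o[:,:,::-1])
C=cam('top');print(C[2]); 
for u in [(245,250),(349,155),(397,155),(349,223),(399,223)]: print(u,onz(C,u,0.012))
E
```

```text
[[-0.06603237 -0.97181007  0.22632922]
 [-0.99781366  0.063683   -0.01767437]
 [ 0.00276281 -0.22700147 -0.9738905 ]]
(245, 250) [0.48416025 0.17211675 0.012     ]
(349, 155) [ 0.76788818 -0.16640018  0.012     ]
(397, 155) [ 0.75804731 -0.31764441  0.012     ]
(349, 223) [ 0.54734982 -0.14796811  0.012     ]
(399, 223) [ 0.53736112 -0.30051787  0.012     ]
```

View pics/bk.png

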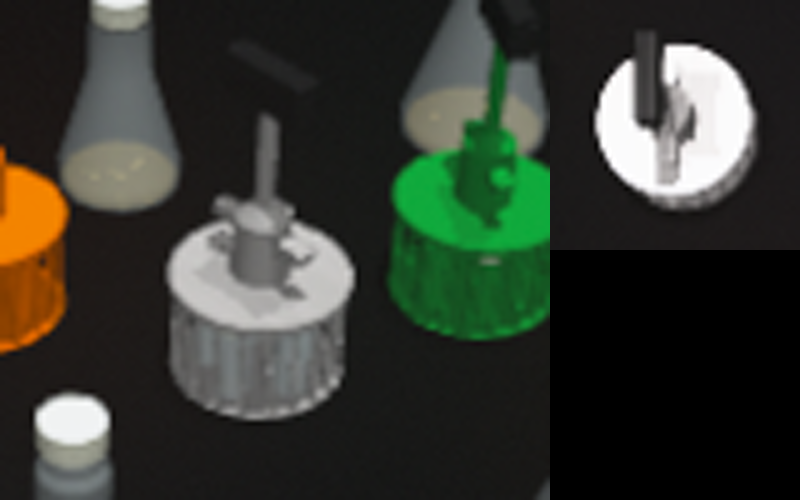

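View pics/st.png

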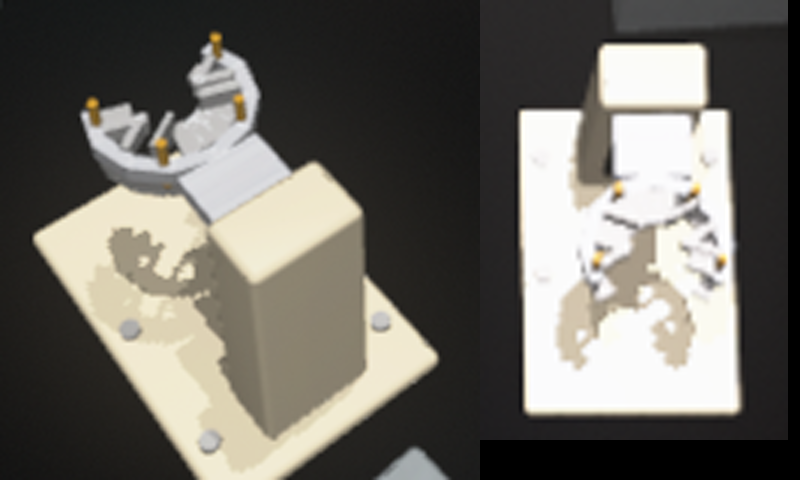

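The crop shows the steel basket with a black T-bar running roughly along world x. The C mount opens toward the robot and has four brass pins. Next I'll triangulate the pins and measure the basket and bar.

```bash
cat > m1.py <<'E'
from h import *
a=cv2.imread('pics/scene0.png'); b=cv2.imread('pics/top0.png')
def blobs(im,lo,hi,box,mn=2):
    h=cv2.cvtColor(im,cv2.COLOR_BGR2HSV); m=cv2.inRange(h,lo,hi)
    x0,y0,x1,y1=box; mm=np.zeros_like(m); mm[y0:y1,x0:x1]=m[y0:y1,x0:x1]
    n,l,s,c=cv2.connectedComponentsWithStats(mm)
    return [(c[i].round(1),s[i][4]) for i in range(1,n) if s[i][4]>=mn]
A=blobs(a,(10,120,80),(25,255,255),(200,290,300,360)); B=blobs(b,(10,120,80),(25,255,255),(340,150,410,215))
print(A);print(B)
CS,CT=cam('scene'),cam('top')
def tri(u,v):
    e1,d1=ray(CS,u); e2,d2=ray(CT,v)
    t=np.linalg.lstsq(np.stack([d1,-d2],1),e2-e1,rcond=None)[0]
    p,q=e1+d1*t[0],e2+d2*t[1]; return (p+q)/2, np.linalg.norm(p-q)
for u,_ in A:
    for v,_ in B:
        p,g=tri(u,v)
        if g<0.012: print(u,v,p.round(4),round(g,4))
# basket rim in top: bright mask
h=cv2.cvtColor(b,cv2.COLOR_BGR2HSV); m=cv2.inRange(h,(0,0,130),(180,50,255)); mm=np.zeros_like(m); mm[228:275,225:268]=m[228:275,225:268]
cs,_=cv2.findContours(mm,cv2.RETR_EXTERNAL,cv2.CHAIN_APPROX_NONE); c=max(cs,key=cv2.contourArea)
print('rim ell',cv2.fitEllipse(cv2.convexHull(c)), onz(CT,cv2.fitEllipse(cv2.convexHull(c))[0],0.06), cv2.boundingRect(c))
m=cv2.inRange(cv2.cvtColor(b,cv2.COLOR_BGR2GRAY),0,95); mm=np.zeros_like(m); mm[232:249,236:243]=m[232:249,236:243]
print(cv2.minAreaRect(cv2.findNonZero(mm)))
print(b[225:255:2,232:250].max(2))
E
python3 m1.py
```

```text
[(array([271.7, 303.7]), np.int32(23)), (array([230.8, 325.7]), np.int32(27)), (array([279.3, 325.2]), np.int32(18)), (array([253.7, 339.6]), np.int32(27))]
[(array([371., 173.]), np.int32(3)), (array([388.5, 173. ]), np.int32(4)), (array([366. , 189.5]), np.int32(2)), (array([394.7, 188.7]), np.int32(3))]
[271.7 303.7] [371. 173.] [ 0.6382 -0.2039  0.1955] 0.0042
[271.7 303.7] [366.  189.5] [ 0.6055 -0.1879  0.1581] 0.0032
[230.8 325.7] [394.7 188.7] [ 0.6017 -0.2683  0.1599] 0.0023
[279.3 325.2] [371. 173.] [ 0.653  -0.207   0.1576] 0.0019
[279.3 325.2] [366.  189.5] [ 0.6205 -0.1908  0.1163] 0.01
[253.7 339.6] [388.5 173. ] [ 0.6497 -0.2561  0.158 ] 0.0022
rim ell ((244.42446899414062, 248.95896911621094), (30.73026466369629, 31.036706924438477), 63.670814514160156) [0.4775967  0.16805682 0.06      ] (229, 234, 32, 32)
((239.0, 240.0), (16.0, 6.0), 90.0)
[[ 27  27  27  28  27  27  27  27  28  27  28  28  28  27  28  28  28  28]
 [ 27  28  27  28  27  28  28  27  28  28  28  27  27  28  27  27  28  27]
 [ 28  26  26  27  28  27  28  27  28  27  27  28  28  27  28  27  28  28]
 [ 29
[... 195 characters left out ...]
250 251 251 251 250 244]
 [ 28  28  82 217 166  79  60  63  71  39 122 241 250 245 250 251 250 251]
 [ 45 222 249 251 199  88  61  64  73  39 133 246 251 232 239 246 245 245]
 [246 250 251 251 198  89  63  66  73  39  99 207 225 146 233 242 239 240]
 [251 251 251 251 199  90  64  68  75  39  47  98 166 184 196 225 238 241]
 [251 251 251 251 200  92  65  69  76  39  41  76 137 171 178 203 209 238]
 [251 251 251 251 201  93  67  70  77  39  50  97 128 174 183 162  94 214]
 [251 251 251 251 244 125  39  38  39  28  65 124 121 173 160  98  74 199]
 [251 251 252 252 251 247 240 238 162  88 140 139 138 127  90  77 100 233]
 [251 251 252 251 252 251 251 251 244 181 169 173 191 127 118 207 222 240]]
```

```bash
python3 - <<'E'
from h import *
C=cam('top')
p,q=onz(C,(239,231),.179),onz(C,(239,248.7),.179); print(p,q,np.linalg.norm(p-q),(p+q)/2,np.degrees(np.arctan2(*(p-q)[1::-1])))
st=ctrl.read_state(); Rt=q2R(st['tcp_rot']); print(Rt.round(4))
m=np.array([.617,-.229,.155])
for yaw in (176,):
    y=np.radians(yaw); tgt=np.array([m[0]+.013*np.cos(y),m[1]+.013*np.sin(y),0.315]); print(tgt, Rt.T@(tgt-st['tcp_pos'])*1000)
E
```

```text
[0.50348703 0.16681528 0.179     ] [0.45477232 0.16845802 0.179     ] 0.04874240694956122 [0.47912967 0.16763665 0.179     ] -1.9313767368242472
[[ 9.370e-01  3.493e-01 -4.000e-04]
 [ 3.493e-01 -9.370e-01  1.600e-03]
 [ 1.000e-04 -1.600e-03 -1.000e+00]]
[ 0.60403167 -0.22809317  0.315     ] [ 486.30375109 -224.95651098  -70.22915227]
```

Request:
arm_command(
  steps=[
    {"offset": [40,-18,-70],"dr": [0,0,-7]},
    {"offset": [80,-37,-70],"dr": [0,0,-14]},
    {"offset": [118,-55,-70],"dr": [0,0,-21]},
    {"offset": [155,-72,-70],"dr": [0,0,-28]},
    {"offset": [192,-89,-70],"dr": [0,0,-35]},
    {"offset": [229,-106,-70],"dr": [0,0,-42]},
    {"offset": [266,-123,-70],"dr": [0,0,-49]},
    {"offset": [303,-140,-70],"dr": [0,0,-56]},
    {"offset": [340,-157,-70],"dr": [0,0,-63]},
    {"offset": [377,-174,-70],"dr": [0,0,-70]},
    {"offset": [414,-191,-70],"dr": [0,0,-77]},
    {"offset": [450,-208,-70],"dr": [0,0,-84]},
    {"offset": [486,-225,-70],"dr": [0,0,-91]},
    {"offset": [486,-225,-70],"dr": [0,0,-98]},
    {"offset": [486,-225,-70],"dr": [0,0,-105]},
    {"offset": [486,-225,-70],"dr": [0,0,-112]},
    {"offset": [486,-225,-70],"dr": [0,0,-119]},
    {"offset": [486,-225,-70],"dr": [0,0,-126]},
    {"offset": [486,-225,-70],"dr": [0,0,-133]},
    {"offset": [486,-225,-70],"dr": [0,0,-140]},
  ],
  hand=1,
)

```text
t: 1.82
tcp_pos: [0.6037, -0.2283, 0.3147]
tcp_rot: [-0.0, 0.167, 0.986, 0.0]
contact_force: [1.2, -0.5, -0.3]
finger_gap: 1.001
```

Request:
arm_command(
  steps=[
    {"offset": [0,0,0],"dr": [0,0,-7]},
    {"offset": [0,0,0],"dr": [0,0,-14]},
    {"offset": [0,0,0],"dr": [0,0,-17.6]},
    {"offset": [0,0,0],"dr": [0,0,-17.6]},
    {"offset": [0,0,0],"dr": [0,0,-17.6]},
  ],
)

```text
t: 2.23
tcp_pos: [0.6037, -0.2284, 0.3149]
tcp_rot: [-0.0, 0.018, 1.0, 0.0]
contact_force: [0.1, 0.1, -0.1]
finger_gap: 1.003
```

```bash
cat > w.py <<'E'
import sys,json
from h import *
n=sys.argv[1]
st=ctrl.read_state(); im=ctrl.capture('wrist'); cv2.imwrite(f'pics/{n}.png',im[:,:,::-1])
json.dump({k:np.array(v).tolist() for k,v in st.items()},open(f'pics/{n}.json','w'))
print(st['tcp_pos'],st['tcp_rot'],st['joint_pos'].round(3),st['contact_force'].round(2),st['t'])
E
python3 w.py w1
```

```text
[ 0.60365699 -0.22843751  0.31490312] [-3.24849522e-04  1.79754297e-02  9.99838367e-01  1.38027990e-04] [-0.445  0.081  1.58  -0.     1.481 -1.98 ] [ 0.11  0.11 -0.1 ] 2.2333
```

View pics/w1.png

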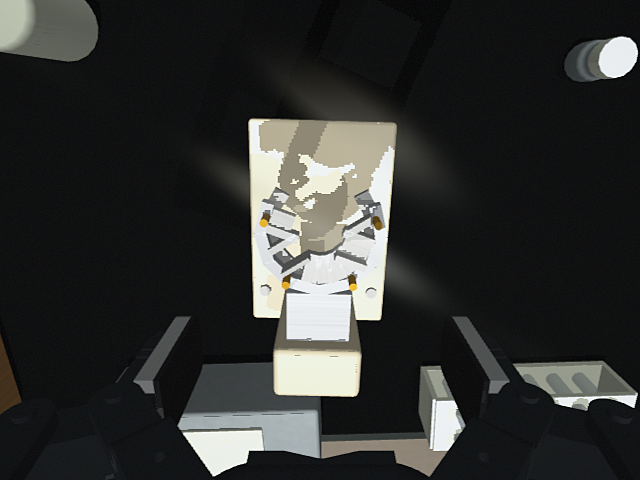

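Wrist view: the mount is at about (320,240) with its gap up in the image, toward −x. The pins are near (265,222), (377,223), (286,285) and (353,286). I'll zoom in for the slots.

```bash
python3 - <<'E'
from h import *
im=cv2.imread('pics/w1.png')[:,:,::-1]
im=(255*(im/255.)**1.6).astype(np.uint8)
crop(im,245,175,400,300,5,'pics/w1c.png')
E
```

```text
(no output)
```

View pics/w1c.png

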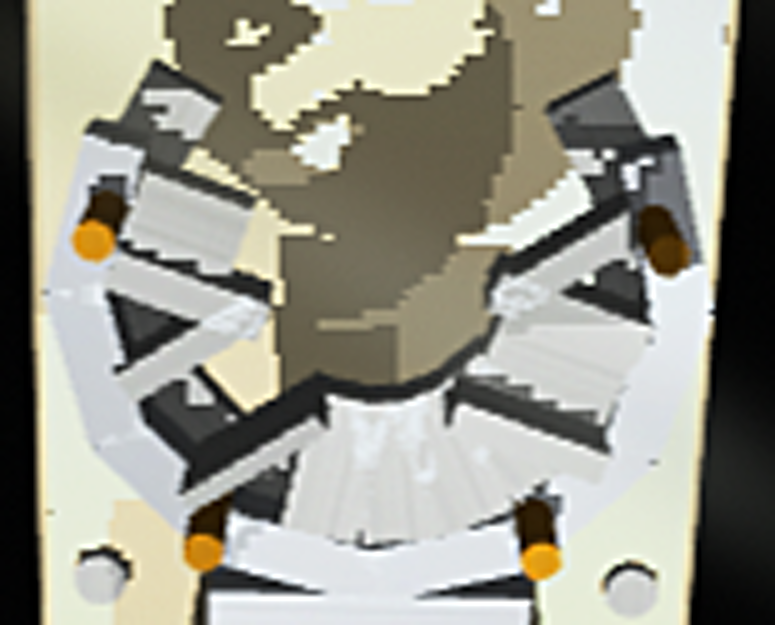

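Request:
arm_command(
  steps=[
    {"offset": [20,30,30],"dr": [0,0,0]},
    {"offset": [30,55,50],"dr": [0,0,0]},
    {"offset": [30,55,50],"dr": [0,0,0]},
    {"offset": [30,55,50],"dr": [0,0,0]},
  ],
)

```text
t: 2.62
tcp_pos: [0.5739, -0.1709, 0.2622]
tcp_rot: [-0.003, 0.017, 1.0, 0.001]
contact_force: [0.2, -1.1, 0.6]
finger_gap: 0.999
```

```bash
python3 w.py w2; python3 - <<'E'
from h import *
im=cv2.imread('pics/w2.png')[:,:,::-1]
im=(255*(im/255.)**1.6).astype(np.uint8)
crop(im,0,0,640,480,1.25,'pics/w2b.png')
E
```

```text
[ 0.57387048 -0.17085876  0.26220843] [-2.51943282e-03  1.67434928e-02  9.99856256e-01  8.80765616e-04] [-0.379  0.005  1.746 -0.     1.395 -1.916] [ 0.2  -1.14  0.57] 2.6167
```

View pics/w2b.png

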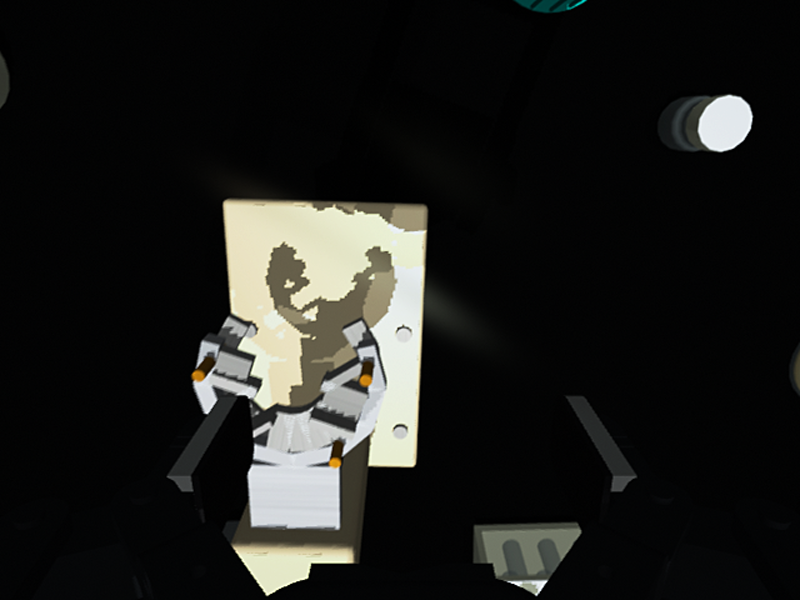

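```bash
cat > m2.py <<'E'
from h import *
import json
def load(n): return cv2.imread(f'pics/{n}.png'), cam('wrist',json.load(open(f'pics/{n}.json')))
def tips(im,box):
    h=cv2.cvtColor(im,cv2.COLOR_BGR2HSV); m=cv2.inRange(h,(10,150,190),(28,255,255))
    x0,y0,x1,y1=box; mm=np.zeros_like(m); mm[y0:y1,x0:x1]=m[y0:y1,x0:x1]
    n,l,s,c=cv2.connectedComponentsWithStats(mm)
    return [(c[i].round(1),s[i][4]) for i in range(1,n) if s[i][4]>=4]
def tri2(C1,u,C2,v):
    e1,d1=ray(C1,u); e2,d2=ray(C2,v)
    t=np.linalg.lstsq(np.stack([d1,-d2],1),e2-e1,rcond=None)[0]
    p,q=e1+d1*t[0],e2+d2*t[1]; return (p+q)/2, np.linalg.norm(p-q)
if __name__=='__main__':
    i1,C1=load('w1'); i2,C2=load('w2')
    A=tips(i1,(245,175,400,300)); B=tips(i2,(140,240,320,400)); print(A);print(B)
    for u,_ in A:
        for v,_ in B:
            p,g=tri2(C1,u,C2,v)
            if g<.006: print(u,v,p.round(4),round(g,4))
    # stand foot corners
E
python3 m2.py
python3 - <<'E'
from h import *
im=cv2.imread('pics/w2.png')[:,:,::-1]
im=(255*(im/255.)**1.6).astype(np.uint8)
crop(im,145,240,325,385,4.4,'pics/w2c.png')
E
```

```text
[(array([263.3, 222.6]), np.int32(48)), (array([285.1, 285. ]), np.int32(42)), (array([352.8, 286.8]), np.int32(39))]
[(array([158.2, 300.1]), np.int32(51)), (array([292.1, 303.8]), np.int32(60)), (array([267.6, 369.8]), np.int32(48))]
[263.3 222.6] [158.2 300.1] [ 0.6028 -0.2668  0.1668] 0.0
[352.8 286.8] [267.6 369.8] [ 0.6538 -0.2058  0.1664] 0.0
```

View pics/w2c.png

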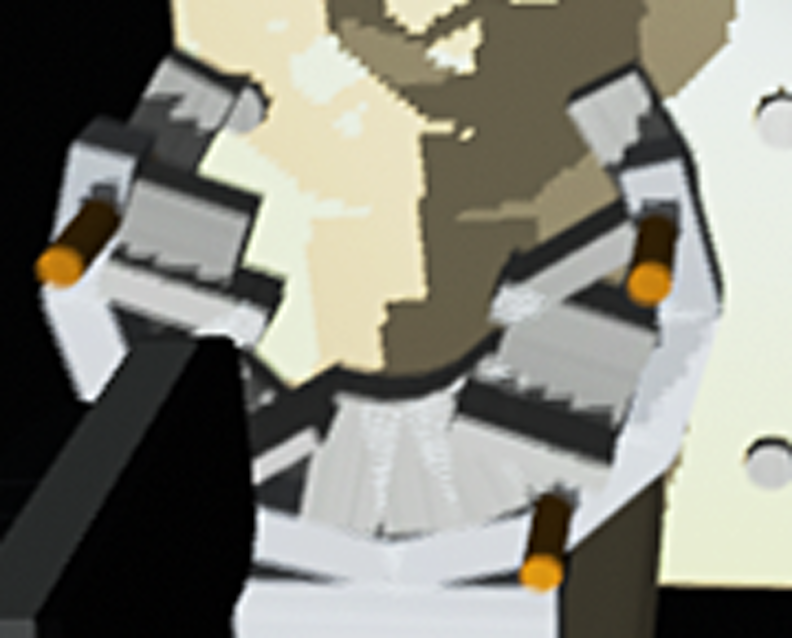

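```bash
cat > m3.py <<'E'
from m2 import *
i1,C1=load('w1'); i2,C2=load('w2')
P=np.array([onz(C1,(263.3,222.6),.1666),onz(C2,(292.1,303.8),.1666),onz(C1,(285.1,285.),.1666),(onz(C1,(352.8,286.8),.1666)+onz(C2,(267.6,369.8),.1666))/2])[:,:2]
print(P.round(4))
fm,bm=(P[0]+P[1])/2,(P[2]+P[3])/2
for v in (P[1]-P[0],P[3]-P[2]): print('perp->yaw',np.degrees(np.arctan2(v[1],v[0]))-90,np.linalg.norm(v))
v=bm-fm; print('mid',fm,bm,np.degrees(np.arctan2(v[1],v[0])))
A=np.c_[2*P,np.ones(4)]; s=np.linalg.lstsq(A,(P**2).sum(1),rcond=None)[0]; c=s[:2]; print('centre',c,'r',np.sqrt(s[2]+c@c))
yaw=np.radians(-3.5)
for p in P: d=p-c; print(np.degrees(np.arctan2(d[1],d[0])-yaw))
# foot plate edges, w1 corners at z=.012
for C,us in ((C1,[(249,121),(396,124),(254,317),(381,319)]),(C2,[(179.5,160),(341.5,164.5),(332,372)])):
    Q=[onz(C,u,.012) for u in us]; print(np.round(Q,4))
E
python3 m3.py
```

```text
[[ 0.6029 -0.2668]
 [ 0.6081 -0.1878]
 [ 0.6504 -0.2548]
 [ 0.6536 -0.2058]]
perp->yaw -3.808295562120861 0.07917427720469378
perp->yaw -3.7556246063749796 0.04911520208574223
mid [ 0.60549715 -0.2273179 ] [ 0.65203681 -0.23028209] -3.644341111372759
centre [ 0.61845077 -0.22815162] r 0.04166094918778635
-108.45011285617178
107.85793411163803
-36.292280447095
35.945501606592046
[[ 0.5423 -0.2963  0.012 ]
 [ 0.5504 -0.1501  0.012 ]
 [ 0.7615 -0.3103  0.012 ]
 [ 0.7695 -0.1629  0.012 ]]
[[ 0.5408 -0.295   0.012 ]
 [ 0.5497 -0.1497  0.012 ]
 [ 0.7698 -0.1638  0.012 ]]
```

```bash
cat > m4.py <<'E'
from m2 import *
i1,C1=load('w1'); i2,C2=load('w2')
c=np.array([.6185,-.2282]); yaw=np.radians(-3.7); 
Rm=np.array([[np.cos(yaw),np.sin(yaw)],[-np.sin(yaw),np.cos(yaw)]])
def pol(C,u,z):
    d=Rm@(onz(C,u,z)[:2]-c); return d*1000,np.hypot(*d)*1000,np.degrees(np.arctan2(d[1],d[0]))
def s(name,C,pts,o,k,z):
    print(name,z)
    for p in pts:
        d,r,a=pol(C,(o[0]+p[0]/k,o[1]+p[1]/k),z); print('  ',p,d.round(1),round(r,1),round(a,1))
o1=(245,175);o2=(145,240)
s('L pocket w1',C1,[(145,165),(252,207),(238,275),(118,235)],o1,5,.150)
s('R pocket w1',C1,[(507,312),(652,328),(605,425),(468,375)],o1,5,.150)
s('L pocket w2',C2,[(138,180),(250,213),(238,280),(113,248)],o2,4.4,.150)
s('R pocket w2',C2,[(545,295),(657,328),(612,430),(478,380)],o2,4.4,.150)
s('L endwall top edge cw w1',C1,[(155,165),(255,205)],o1,5,.161)
s('L slot wall edge w1',C1,[(185,495),(325,425)],o1,5,.161)
s('L strip mid w1',C1,[(110,250),(268,290),(270,315),(120,370)],o1,5,.153)
s('R strip mid w1',C1,[(505,300),(640,215),(490,265),(625,205)],o1,5,.161)
s('R endwall w1',C1,[(460,390),(605,450),],o1,5,.161)
E
python3 m4.py
```

```text
L pocket w1 0.15
   (145, 165) [-19.3 -33.9] 39.0 -119.7
   (252, 207) [-13.5 -18.4] 22.8 -126.2
   (238, 275) [ -3.1 -20.4] 20.6 -98.5
   (118, 235) [ -8.7 -37.9] 38.9 -102.9
R pocket w1 0.15
   (507, 312) [ 1.6 19.4] 19.5 85.4
   (652, 328) [ 3.4 41. ] 41.1 85.2
   (605, 425) [19. 35.] 39.8 61.4
   (468, 375) [11.6 14.1] 18.2 50.4
L pocket w2 0.15
   (138, 180) [-18.1 -33.9] 38.4 -118.1
   (250, 213) [-13.4 -18.3] 22.7 -126.3
   (238, 280) [ -2.7 -20.6] 20.8 -97.5
   (113, 248) [ -7.3 -38.3] 39.0 -100.8
R pocket w2 0.15
   (545, 295) [-1.6 23.8] 23.9 93.8
   (657, 328) [ 3.3 40.2] 40.3 85.3
   (612, 430) [20.6 33.7] 39.5 58.5
   (478, 380) [12.7 13.8] 18.8 47.4
L endwall top edge cw w1 0.161
   (155, 165) [-22.2 -31.3] 38.4 -125.4
   (255, 205) [-16.9 -17.4] 24.2 -134.1
L slot wall edge w1 0.161
   (185, 495) [ 27.4 -27.2] 38.6 -44.7
   (325, 425) [15.9 -6.9] 17.3 -23.6
L strip mid w1 0.153
   (110, 250) [ -7.3 -38.7] 39.4 -100.7
   (268, 290) [ -1.8 -15.8] 15.9 -96.7
   (270, 315) [  2.  -15.5] 15.6 -82.7
   (120, 370) [ 11.2 -37.5] 39.1 -73.4
R strip mid w1 0.161
   (505, 300) [-3.9 18.2] 18.6 102.1
   (640, 215) [-17.   36.5] 40.2 114.9
   (490, 265) [-9.  15.8] 18.2 119.7
   (625, 205) [-18.3  34.3] 38.9 118.1
R endwall w1 0.161
   (460, 390) [ 9.9 12.4] 15.8 51.3
   (605, 450) [18.6 33.8] 38.6 61.2
```

Request:
arm_command(
  steps=[
    {"offset": [-32,-27,0],"dr": [0,0,0]},
    {"offset": [-64,-55,20],"dr": [0,0,0]},
    {"offset": [-64,-55,47],"dr": [0,0,0]},
    {"offset": [-64,-55,47],"dr": [0,0,0]},
    {"offset": [-64,-55,47],"dr": [0,0,0]},
  ],
)

```text
t: 3.08
tcp_pos: [0.6379, -0.2306, 0.2174]
tcp_rot: [-0.001, 0.018, 1.0, 0.0]
contact_force: [0.8, 0.4, -0.0]
finger_gap: 1.0
```

```bash
python3 w.py w3; python3 - <<'E'
from h import *
im=cv2.imread('pics/w3.png')[:,:,::-1]
im=(255*(im/255.)**1.6).astype(np.uint8)
crop(im,200,120,440,300,3.33,'pics/w3c.png')
E
```

```text
[ 0.63787362 -0.23063396  0.21742427] [-1.06427378e-03  1.78628216e-02  9.99839784e-01  4.39274145e-04] [-0.426  0.204  1.608 -0.     1.332 -1.961] [ 0.8   0.38 -0.01] 3.0833
```

View pics/w3c.png

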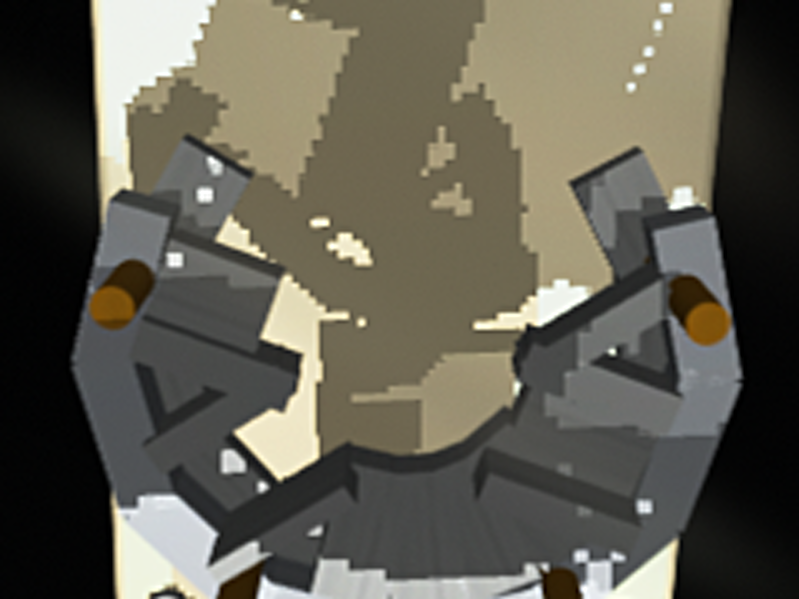

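```bash
python3 - <<'E'
from h import *
im=cv2.imread('pics/w3.png')[:,:,::-1]
im=np.clip(255*(im/150.)**0.8,0,255).astype(np.uint8)
a=cv2.resize(im[195:295,215:315],(700,700),interpolation=cv2.INTER_LINEAR)[:600]
cv2.imwrite('pics/w3l.png',cv2.resize(im[195:295,215:315,::-1],(600,600),interpolation=cv2.INTER_CUBIC))
cv2.imwrite('pics/w3r.png',cv2.resize(im[190:290,335:435,::-1],(600,600),interpolation=cv2.INTER_CUBIC))
E
```

```text
(no output)
```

View pics/w3l.png

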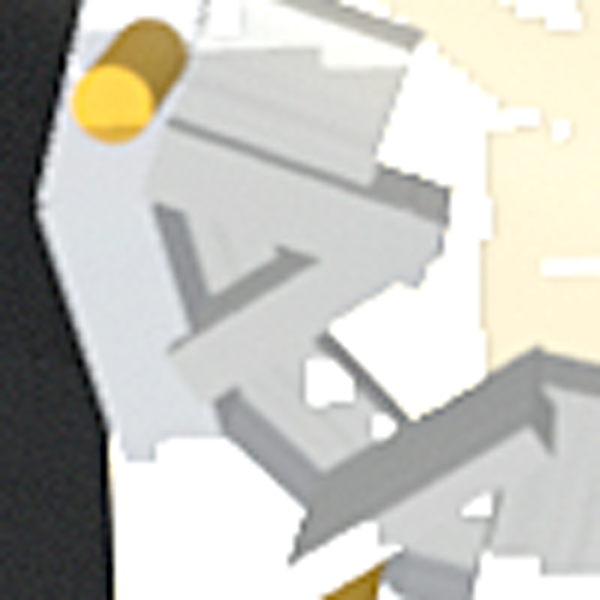

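View pics/w3r.png

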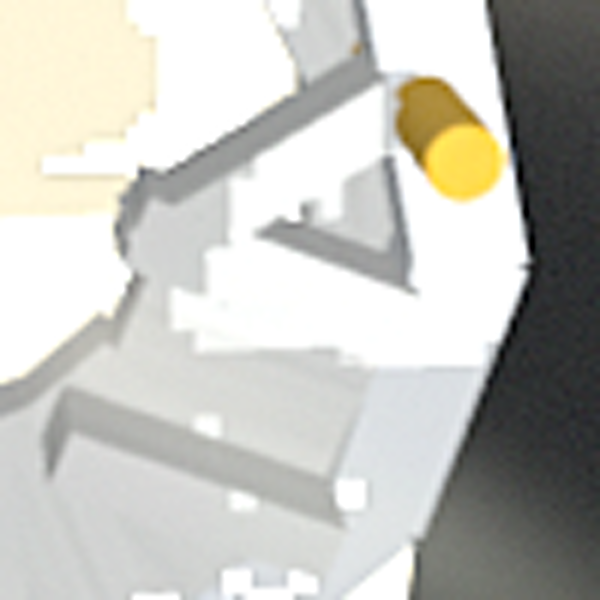

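```bash
cat > m5.py <<'E'
from m4 import *
print('-----')
i3,C3=load('w3')
def L(name,pts,o,z,k=6):
    q=[pol(C3,(o[0]+p[0]/k,o[1]+p[1]/k),z)[0] for p in pts]; d=q[1]-q[0]; a=np.degrees(np.arctan2(d[1],d[0]))%180
    n=np.array([-d[1],d[0]])/np.hypot(*d); print(name,np.round(q,1).tolist(),'dir',round(a,1),'offset',round(float(n@q[0]),2))
l=(215,195);r=(335,190)
L('L ridge pocket-side top',[(170,128),(440,222)],l,.153)
L('L slot ccw wall top',[(305,555),(530,430)],l,.161)
L('L slot ccw wall top(.158)',[(305,555),(530,430)],l,.158)
L('L slot ccw wall bottom',[(310,490),(540,350)],l,.142)
L('L slot cw edge',[(215,400),(330,330)],l,.153)
L('R slot cw edge top',[(165,205),(380,85)],r,.153)
L('R slot cw edge bot',[(150,172),(375,70)],r,.142)
L('R endwall top',[(75,430),(340,525)],r,.161)
L('R endwall bot',[(65,390),(345,490)],r,.150)
print('pin check',[pol(C3,u,.1666) for u in [(215+112/6,195+103/6),(335+463/6,190+160/6)]])
E
python3 m5.py | sed -n '/-----/,$p'
```

```text
-----
L ridge pocket-side top [[-7.0, -37.8], [0.3, -16.3]] dir 71.4 offset -5.45
L slot ccw wall top [[26.2, -26.5], [14.8, -8.5]] dir 122.4 offset -7.93
L slot ccw wall top(.158) [[27.6, -26.9], [16.0, -8.6]] dir 122.4 offset -8.93
L slot ccw wall bottom [[28.9, -28.4], [15.2, -8.4]] dir 124.5 offset -7.79
L slot cw edge [[16.2, -34.7], [9.8, -25.2]] dir 124.0 offset 5.98
R slot cw edge top [[-4.7, 19.3], [-15.0, 35.6]] dir 122.3 offset -6.32
R slot cw edge bot [[-4.3, 19.1], [-13.6, 37.3]] dir 117.2 offset -4.89
R endwall top [[11.7, 12.3], [19.2, 33.9]] dir 70.7 offset -6.91
R endwall bot [[12.5, 12.2], [20.8, 36.3]] dir 70.9 offset -7.77
pin check [(array([-12.62122675, -39.48481101]), np.float64(41.45293313211885), np.float64(-107.72635643047141)), (array([-12.80569694,  39.49771721]), np.float64(41.521747781421624), np.float64(107.96339911303821))]
```

Slot direction ≈ 123–124° and pocket ≈ 70° in the stand frame, so the collar is swivelled about +9°. The mount axis is at about (0.6185, −0.2282) and the stand yaw is about −3.7°. Now on to the basket.

Request:
arm_command(
  steps=[
    {"offset": [0,0,-40],"dr": [0,0,0]},
    {"offset": [10,25,-75],"dr": [0,0,0]},
    {"offset": [26,60,-83],"dr": [0,0,0]},
    {"offset": [42,97,-83],"dr": [0,0,0]},
    {"offset": [59,134,-83],"dr": [0,0,0]},
    {"offset": [75,171,-83],"dr": [0,0,0]},
    {"offset": [92,208,-83],"dr": [0,0,0]},
    {"offset": [108,245,-83],"dr": [0,0,0]},
    {"offset": [124,282,-83],"dr": [0,0,0]},
    {"offset": [140,319,-83],"dr": [0,0,0]},
    {"offset": [156,356,-83],"dr": [0,0,0]},
    {"offset": [173,393,-83],"dr": [0,0,0]},
    {"offset": [173,393,-83],"dr": [0,0,0]},
    {"offset": [173,393,-83],"dr": [0,0,0]},
    {"offset": [173,393,-83],"dr": [0,0,0]},
  ],
)

```text
t: 4.38
tcp_pos: [0.4786, 0.1692, 0.3039]
tcp_rot: [0.002, 0.017, 1.0, 0.0]
contact_force: [-0.9, -0.5, 0.0]
finger_gap: 1.001
```

```bash
python3 w.py w4
```

```text
[0.47864957 0.16917764 0.30386719] [2.15445710e-03 1.66374573e-02 9.99859220e-01 3.06559578e-04] [ 0.234 -0.23   1.892 -0.     1.475 -1.303] [-0.93 -0.49  0.01] 4.3833
```

View pics/w4.png

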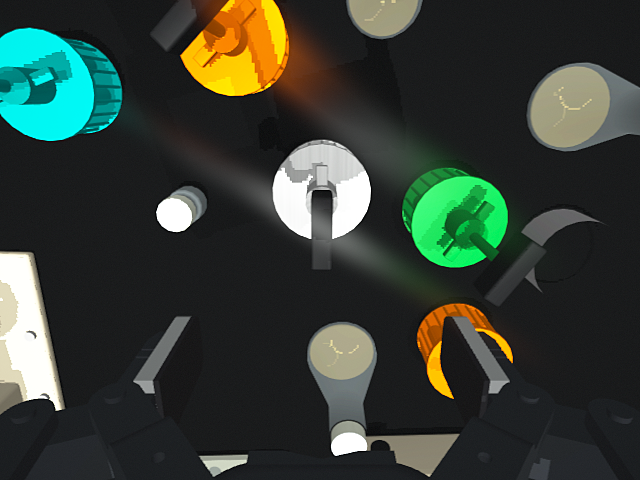

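```bash
python3 - <<'E'
from m2 import *
im,C=load('w4'); g=im.max(2)
for r in (195,215,235,250,262,266,268,270,272): print(r,g[r,304:340])
print(g[180:200,320],g[180:200,324])
for n,u,z in [('green bar a',(545,245),.179),('green bar b',(490,303),.179),('stopper',(349,440),.144),('orange2 end',(455,330),.167),('orangebar',(190,25),.179)]:
    print(n,onz(C,u,z).round(3))
E
```

```text
195 [255 251 178 214 223 224 224 162   9  28  31  32  30  28  28  28  25  27
  25  24  25  24  24  23  24  26  21  10  93 147 150 139 125 238 255 254]
215 [251 250 250 251 252 255 252 153  95 103 102 101  99  97  95  93  90  87
  86  83  82  79  77  74  72  68  64  44 167 255 255 255 255 255 255 255]
235 [255 255 255 255 255 255 255 153  71  85  91  94  96  99 100 101 102 106
 106 107 109 110 110 111 111 113 109  97 233 255 255 255 255 255 255 255]
250 [29 32 34 32 34 33 32 39 53 66 71 70 71 76 73 74 75 75 73 75 76 77 79 78
 82 79 73 72 67 70 71 73 75 77 79 82]
262 [29 31 25 29 30 28 25 32 48 59 65 64 63 64 65 61 63 63 61 61 61 61 61 63
 67 67 55 44 32 32 35 37 38 39 40 42]
266 [31 29 30 29 28 29 25 32 48 59 66 63 63 62 62 60 60 60 60 60 61 60 58 59
 65 63 53 39 26 31 33 33 34 34 34 36]
268 [26 30 30 29 28 28 27 38 49 58 66 65 63 63 62 61 60 64 62 60 59 59 58 57
 64 65 52 38 28 31 30 32 31 32 32 33]
270 [27 30 30 30 30 27 29 28 25 26 27 25 24 26 27 26 25 25 24 25 24 23 23 29
 22 27 26 29 32 28 30 29 30 31 28 29]
272 [28 28 30 28 28 28 27 28 30 29 29 27 28 28 28 27 31 26 28 29 28 31 29 30
 29 29 28 29 28 29 31 30 31 28 29 28]
[201 203 201 203 201 143 113 179 179 182   0  23  23  27  24  25  27  33
  40  44] [204 204 204 204 204 139 107 178 188 196   0  19  21  23  23  25  28  30
  38  40]
green bar a [0.493 0.314 0.179]
green bar b [0.533 0.283 0.179]
stopper [0.681 0.188 0.144]
orange2 end [0.561 0.265 0.167]
orangebar [0.359 0.103 0.179]
```

```bash
python3 - <<'E'
from m2 import *
im,C=load('w4'); g=im.max(2).astype(int)
print(g[188:216,318:326].mean(1).round())
for r in (205,210,220,230,245,255,265):
    row=g[r].astype(float); print(r,[onz(C,(c,r),.179)[:2].round(4).tolist() for c in (311.4,331.6)])
print(onz(C,(321.4,269.5),.179),onz(C,(321.4,190),.155),onz(C,(321.4,200),.179))
# rim
m=cv2.inRange(im,(140,140,140),(255,255,255)); mm=np.zeros_like(m); mm[135:245,265:375]=m[135:245,265:375]
c=max(cv2.findContours(mm,cv2.RETR_EXTERNAL,cv2.CHAIN_APPROX_NONE)[0],key=cv2.contourArea)
el=cv2.fitEllipse(cv2.convexHull(c)); print(el, onz(C,el[0],.06))
E
```

```text
[182. 188.   0.  20.  24.  25.  25.  26.  28.  32.  40.  43.  48.  50.
  52.  53.  55.  58.  61.  63.  66.  66.  67.  71.  75.  79.  83.  87.]
205 [[0.4613, 0.1651], [0.4618, 0.1777]]
210 [[0.4646, 0.165], [0.465, 0.1776]]
220 [[0.471, 0.1647], [0.4715, 0.1774]]
230 [[0.4776, 0.1645], [0.4781, 0.1773]]
245 [[0.4877, 0.1641], [0.4882, 0.177]]
255 [[0.4946, 0.1638], [0.495, 0.1768]]
265 [[0.5016, 0.1635], [0.502, 0.1767]]
[0.5049861  0.16990566 0.179     ] [0.45733794 0.17154107 0.155     ] [0.45836905 0.17143245 0.179     ]
((321.2598571777344, 190.369140625), (97.49248504638672, 99.66847229003906), 6.4442925453186035) [0.47849311 0.17101772 0.06      ]
```

Basket: T-bar centre (0.480, 0.1707) and yaw 178.1°, which matches the tool yaw. The bar length of 50 mm and the rim centre both agree. I'll descend and grip.

Request:
arm_command(
  steps=[
    {"offset": [-1.4,1.5,35],"dr": [0,0,0]},
    {"offset": [-1.4,1.5,70],"dr": [0,0,0]},
    {"offset": [-1.4,1.5,85],"dr": [0,0,0]},
    {"offset": [-1.4,1.5,90],"dr": [0,0,0]},
    {"offset": [-1.4,1.5,90],"dr": [0,0,0]},
    {"offset": [-1.4,1.5,90],"dr": [0,0,0]},
  ],
  hand=0.05,
)

```text
t: 4.93
tcp_pos: [0.4809, 0.1698, 0.2128]
tcp_rot: [0.001, 0.018, 1.0, 0.0]
contact_force: [0.1, 0.2, -0.0]
finger_gap: 0.52
```

```bash
python3 w.py w5
```

```text
[0.48087868 0.16978058 0.21277407] [9.60132523e-04 1.79268103e-02 9.99838820e-01 2.05344236e-04] [ 0.234 -0.169  1.994 -0.     1.315 -1.301] [ 0.08  0.16 -0.  ] 4.9333
```

View pics/w5.png

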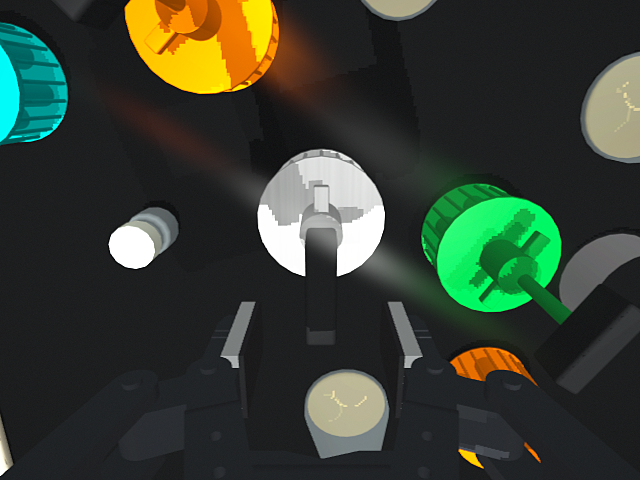

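The bar is centred between the jaws at column 321, with nothing else in the fingers' way. Descending the last 51 mm and closing.

Request:
arm_command(
  steps=[
    {"offset": [0.5,0.5,20],"dr": [0,0,0]},
    {"offset": [0.5,0.5,38],"dr": [0,0,0]},
    {"offset": [0.5,0.5,47],"dr": [0,0,0]},
    {"offset": [0.5,0.5,51],"dr": [0,0,0]},
    {"offset": [0.5,0.5,51],"dr": [0,0,0]},
    {"offset": [0.5,0.5,51],"dr": [0,0,0]},
  ],
)

```text
t: 5.48
tcp_pos: [0.48, 0.1711, 0.1616]
tcp_rot: [0.001, 0.017, 1.0, 0.0]
contact_force: [-0.4, 0.4, 0.2]
finger_gap: 0.526
```

Request:
arm_command(
  steps=[
    {"offset": [0,0,0],"dr": [0,0,0]},
    {"offset": [0,0,0],"dr": [0,0,0]},
    {"offset": [0,0,0],"dr": [0,0,0]},
    {"offset": [0,0,0],"dr": [0,0,0]},
    {"offset": [0,0,0],"dr": [0,0,0]},
    {"offset": [0,0,0],"dr": [0,0,0]},
    {"offset": [0,0,0],"dr": [0,0,0]},
    {"offset": [0,0,0],"dr": [0,0,0]},
  ],
  hand=-1,
  newtons=60,
)

```text
t: 6.15
tcp_pos: [0.48, 0.171, 0.1614]
tcp_rot: [0.001, 0.017, 1.0, 0.0]
contact_force: [-0.2, -2.3, 5.3]
finger_gap: 0.15
```

```bash
python3 w.py w6
```

```text
[0.47995111 0.17097086 0.16138499] [8.88284521e-04 1.70821246e-02 9.99853695e-01 5.26086173e-06] [ 0.237 -0.123  2.042 -0.     1.22  -1.299] [-0.18 -2.33  5.27] 6.15
```

View pics/w6.png

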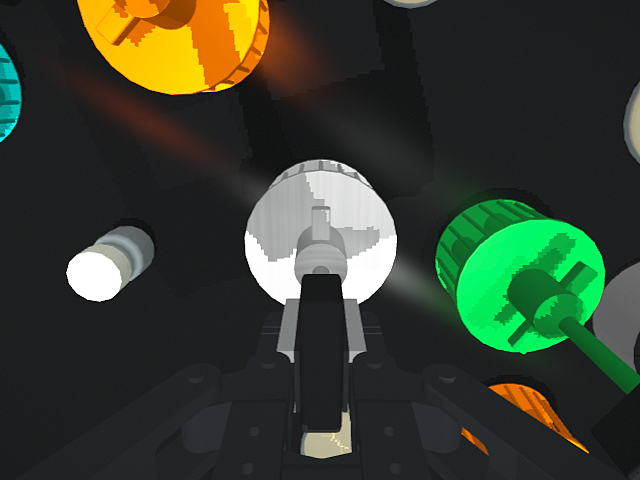

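```bash
python3 - <<'E'
from m2 import *
im,C=load('w6'); g=im.max(2).astype(int)
print(g[425:440,316:326].mean(1).round(), g[268:300,316:326].mean(1).round())
for z in (.177,.179): print(onz(C,(321,432),z),onz(C,(321,275),z-.024))
m=cv2.inRange(im,(140,140,140),(255,255,255)); mm=np.zeros_like(m); mm[155:310,235:405]=m[155:310,235:405]
c=max(cv2.findContours(mm,cv2.RETR_EXTERNAL,cv2.CHAIN_APPROX_NONE)[0],key=cv2.contourArea)
pts=c[:,0]; print('rim cols at row 237',[pts[abs(pts[:,1]-237)<2][:,0].min(),pts[abs(pts[:,1]-237)<2][:,0].max()])
el=cv2.fitEllipse(cv2.convexHull(c)); print(el, onz(C,el[0],.06))
E
```

```text
[ 33.  33.  34.  33.  35.  54.  42.  71. 206. 190. 195. 194. 185. 186.
 186.] [122. 123. 123. 124. 128. 130.  10.  24.  26.  27.  26.  27.  27.  27.
  26.  27.  26.  26.  27.  27.  26.  26.  26.  26.  27.  26.  27.  27.
  27.  28.  28.  28.]
[0.50494632 0.17115909 0.177     ] [0.45840157 0.172777   0.153     ]
[0.50303882 0.17122072 0.179     ] [0.45751818 0.17280386 0.155     ]
rim cols at row 237 [np.int32(245), np.int32(396)]
((320.46484375, 238.33741760253906), (150.10577392578125, 154.3236846923828), 2.267756462097168) [0.47639584 0.17200206 0.06      ]
```

```bash
python3 - <<'E'
from h import *
C=cam('top')
for n,u,z in [('beaker',(386,296),.06),('turq',(327,278),.06),('jar',(292,242),.05),('wash',(457,248),.08),('orange',(270,293),.06),('flaskc',(228,309),.03)]: print(n,onz(C,u,z).round(3))
s=ctrl.read_state(); Rt=q2R(s['tcp_rot'])
u=np.array([np.cos(np.radians(-3.7)),np.sin(np.radians(-3.7))]); m=np.array([.6185,-.2282])
for d in (.115,): 
    t=np.r_[m-u*d,.380]; print(t,(Rt.T@(t-s['tcp_pos'])*1000).round(1))
E
```

```text
beaker [ 0.314 -0.231  0.06 ]
turq [ 0.377 -0.066  0.06 ]
jar [0.491 0.028 0.05 ]
wash [ 0.436 -0.446  0.08 ]
orange [0.344 0.1   0.06 ]
flaskc [0.309 0.226 0.03 ]
[ 0.5037397  -0.22077878  0.38      ] [ -37.5 -390.7 -218.6]
```

Request:
arm_command(
  steps=[
    {"offset": [0,0,-5],"dr": [0,0,0]},
    {"offset": [0,0,-20],"dr": [0,0,0]},
    {"offset": [0,0,-50],"dr": [0,0,0]},
    {"offset": [0,0,-85],"dr": [0,0,0]},
    {"offset": [0,0,-120],"dr": [0,0,0]},
    {"offset": [0,0,-155],"dr": [0,0,0]},
    {"offset": [0,0,-185],"dr": [0,0,0]},
    {"offset": [0,0,-200],"dr": [0,0,0]},
    {"offset": [0,0,-205],"dr": [0,0,0]},
    {"offset": [0,0,-205],"dr": [0,0,0]},
  ],
)

```text
t: 7.03
tcp_pos: [0.4793, 0.1711, 0.3653]
tcp_rot: [0.0, 0.017, 1.0, 0.0]
contact_force: [-0.1, 0.8, -3.6]
finger_gap: 0.152
```

Request:
arm_command(
  steps=[
    {"offset": [-1,-12,0],"dr": [0,0,2]},
    {"offset": [-4,-40,0],"dr": [0,0,6]},
    {"offset": [-7,-75,0],"dr": [0,0,11]},
    {"offset": [-10,-110,0],"dr": [0,0,16]},
    {"offset": [-14,-145,0],"dr": [0,0,21]},
    {"offset": [-17,-180,0],"dr": [0,0,26]},
    {"offset": [-20,-215,0],"dr": [0,0,31]},
    {"offset": [-24,-250,0],"dr": [0,0,36]},
    {"offset": [-27,-285,0],"dr": [0,0,41]},
    {"offset": [-30,-320,0],"dr": [0,0,46]},
    {"offset": [-33,-350,0],"dr": [0,0,51]},
    {"offset": [-36,-375,0],"dr": [0,0,55]},
    {"offset": [-37.3,-388,0],"dr": [0,0,57.7]},
    {"offset": [-37.3,-390.7,0],"dr": [0,0,57.7]},
    {"offset": [-37.3,-390.7,0],"dr": [0,0,57.7]},
    {"offset": [-37.3,-390.7,0],"dr": [0,0,57.7]},
  ],
)

```text
t: 8.37
tcp_pos: [0.5025, -0.2203, 0.3634]
tcp_rot: [-0.002, 0.497, 0.868, 0.0]
contact_force: [-0.3, 0.7, -2.4]
finger_gap: 0.152
```

```bash
python3 - <<'E'
from h import *
s=ctrl.read_state(); print(s['tcp_pos'],s['tcp_rot'],s['contact_force'],s['ft_torque'],s['joint_pos'].round(2),s['t'])
for n in('scene','top'):
    im=ctrl.capture(n); cv2.imwrite(f'pics/{n}7.png',im[:,:,::-1])
E
python3 w.py w7
```

```text
[ 0.50251885 -0.22026062  0.36341687] [-1.70006866e-03  4.97250936e-01  8.67605082e-01  1.94315528e-04] [-0.34235441  0.6714536  -2.44124642] [ 0.02433002  0.03267571 -0.05431785] [-0.51 -0.15  1.72  0.    1.57 -1.04] 8.3667
[ 0.50295894 -0.21974629  0.36457457] [-6.61277717e-04  4.96777236e-01  8.67877827e-01  1.34613652e-04] [-0.51  -0.147  1.722  0.     1.568 -1.041] [ 0.7  -0.82 -2.91] 8.4667
```

View pics/scene7.png

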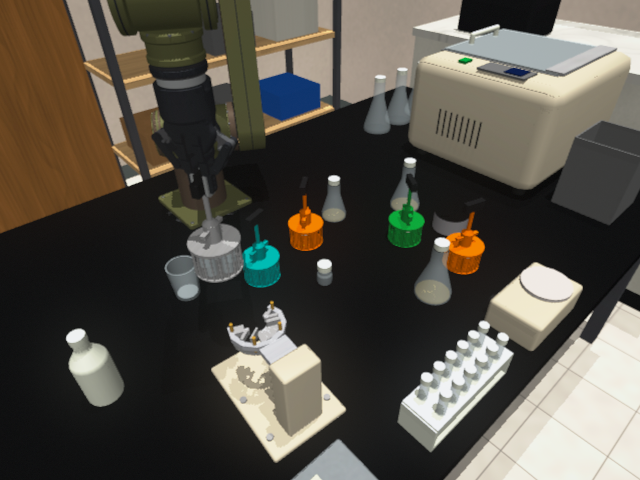

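View pics/w7.png

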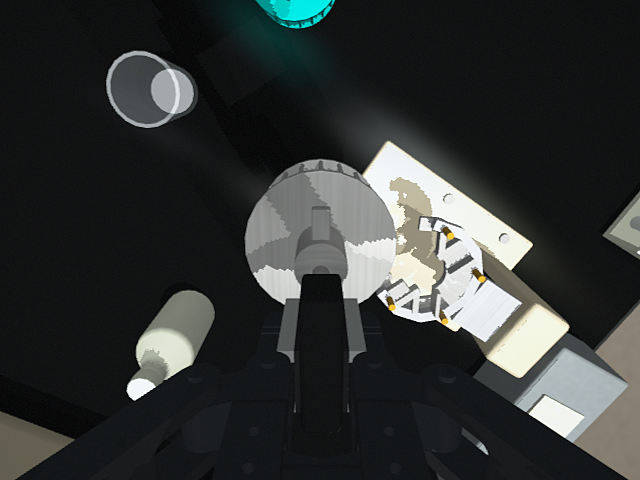

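The basket is held straight and nothing has been disturbed. I'll lower it to entry height, with the foot about 31 mm above the bench and the lug tops about 119 mm.

Request:
arm_command(
  steps=[
    {"offset": [0,0,20],"dr": [0,0,0]},
    {"offset": [0,0,50],"dr": [0,0,0]},
    {"offset": [0,0,85],"dr": [0,0,0]},
    {"offset": [0,0,120],"dr": [0,0,0]},
    {"offset": [0,0,145],"dr": [0,0,0]},
    {"offset": [0,0,162],"dr": [0,0,0]},
    {"offset": [0,0,172],"dr": [0,0,0]},
    {"offset": [0,0,172],"dr": [0,0,0]},
    {"offset": [0,0,172],"dr": [0,0,0]},
    {"offset": [0,0,172],"dr": [0,0,0]},
  ],
)

```text
t: 9.35
tcp_pos: [0.5043, -0.221, 0.1955]
tcp_rot: [0.002, 0.497, 0.868, 0.0]
contact_force: [0.1, -0.5, -2.1]
finger_gap: 0.155
```

```bash
python3 w.py w8;  python3 - <<'E'
from h import *
for n in('scene',):
    im=ctrl.capture(n); cv2.imwrite(f'pics/{n}8.png',im[:,:,::-1])
crop(im,160,200,360,350,4,'pics/s8c.png')
s=ctrl.read_state(); print(s['tcp_pos'],s['tcp_rot'],s['contact_force'],s['ft_torque'])
E
```

```text
[ 0.50432792 -0.22103341  0.19550246] [1.75060176e-03 4.97167238e-01 8.67652968e-01 3.31695722e-05] [-0.511 -0.061  1.925  0.     1.274 -1.041] [ 0.08 -0.52 -2.09] 9.35
[ 0.50429585 -0.22123605  0.19563403] [1.89306653e-03 4.97296468e-01 8.67578607e-01 8.07152585e-06] [-0.22362122  0.66304984 -2.14423692] [ 0.01492692 -0.01870679 -0.00308723]
```

View pics/w8.png

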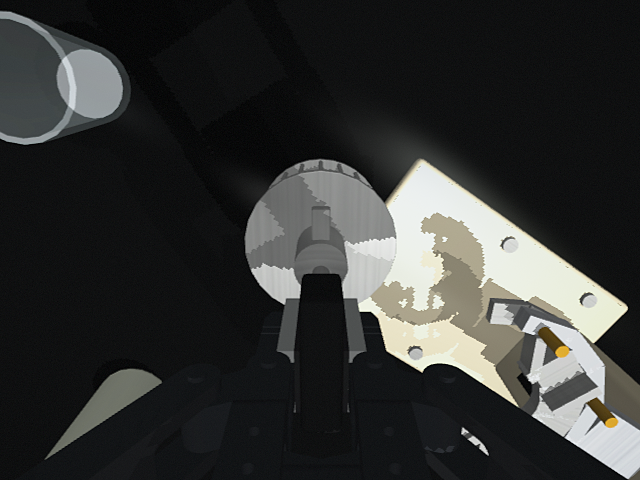

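View pics/s8c.png

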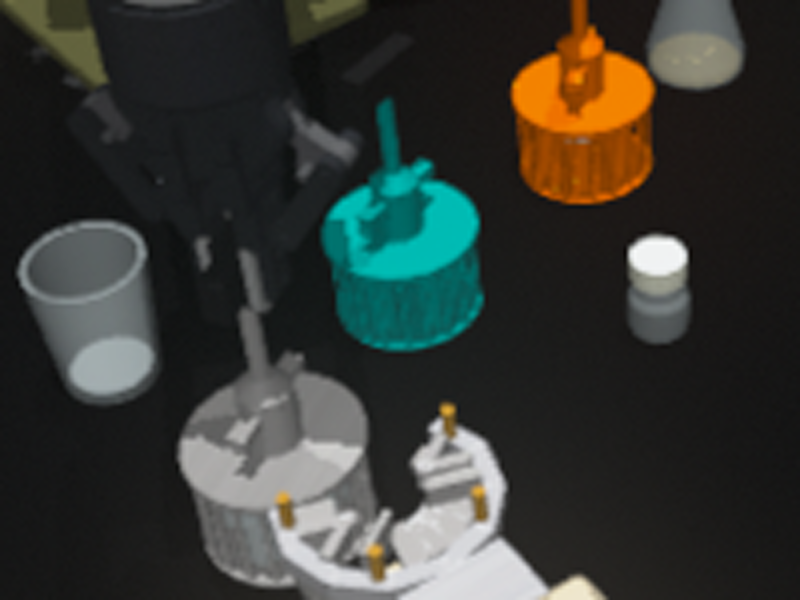

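Request:
arm_command(
  steps=[
    {"offset": [0.4,0.2,3],"dr": [0,0,0]},
    {"offset": [-5.5,9,3],"dr": [0,0,0]},
    {"offset": [-13,20,3],"dr": [0,0,0]},
    {"offset": [-20,31,3],"dr": [0,0,0]},
    {"offset": [-27,41,3],"dr": [0,0,0]},
    {"offset": [-32,48,3],"dr": [0,0,0]},
    {"offset": [-32,48,3],"dr": [0,0,0]},
    {"offset": [-32,48,3],"dr": [0,0,0]},
    {"offset": [-32,48,3],"dr": [0,0,0]},
  ],
)

```text
t: 10.2
tcp_pos: [0.5605, -0.224, 0.1901]
tcp_rot: [-0.0, 0.497, 0.868, -0.0]
contact_force: [0.7, 0.0, -2.8]
finger_gap: 0.155
```

```bash
python3 w.py w9;  python3 - <<'E'
from h import *
for n in('scene','top'):
    im=ctrl.capture(n); cv2.imwrite(f'pics/{n}9.png',im[:,:,::-1])
    if n=='scene': crop(im,180,230,340,350,5,'pics/s9c.png')
    else: crop(im,330,140,430,240,6,'pics/t9c.png')
s=ctrl.read_state(); print(s['tcp_pos'],s['tcp_rot'],s['contact_force'],s['ft_torque'])
p=s['tcp_pos'][:2]-np.array([.6185,-.2282]); y=np.radians(-3.7); print('stand frame',p@[np.cos(y),np.sin(y)],p@[-np.sin(y),np.cos(y)])
E
```

```text
[ 0.56050654 -0.22404782  0.19008409] [-3.79720338e-04  4.97403933e-01  8.67518978e-01 -7.79529534e-05] [-0.469  0.064  1.81  -0.     1.269 -0.999] [ 0.72  0.03 -2.79] 10.2
[ 0.56033132 -0.22409933  0.19026572] [-1.31784732e-04  4.97525444e-01  8.67449373e-01 -2.79975231e-05] [-0.2146453   0.40395816 -2.74200028] [ 0.00165646  0.00602987 -0.01008228]
stand frame -0.058312060472078986 0.00033836570655142704
```

View pics/w9.png

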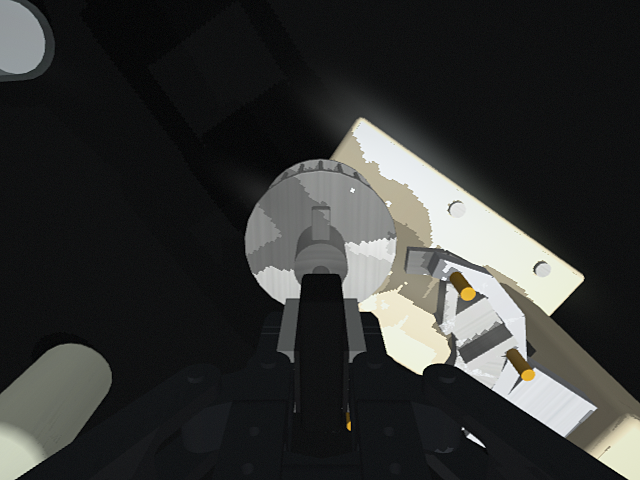

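View pics/s9c.png

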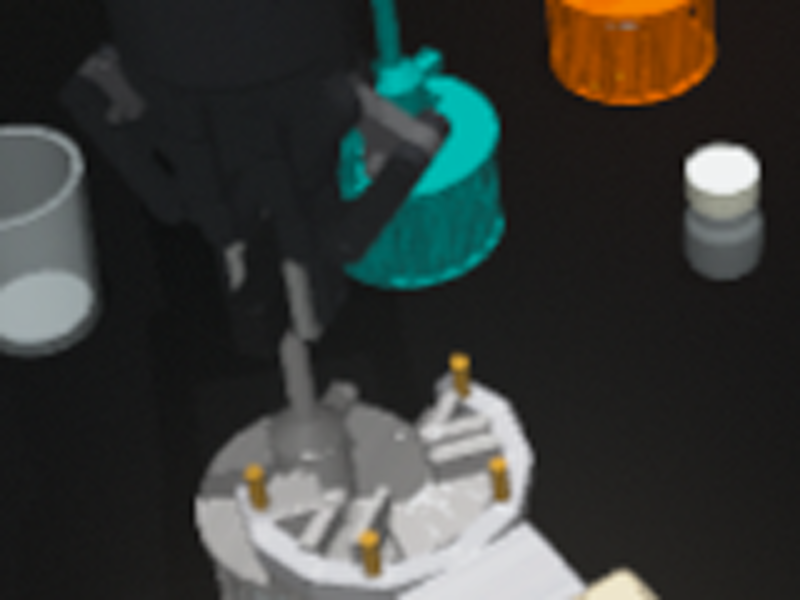

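View pics/t9c.png

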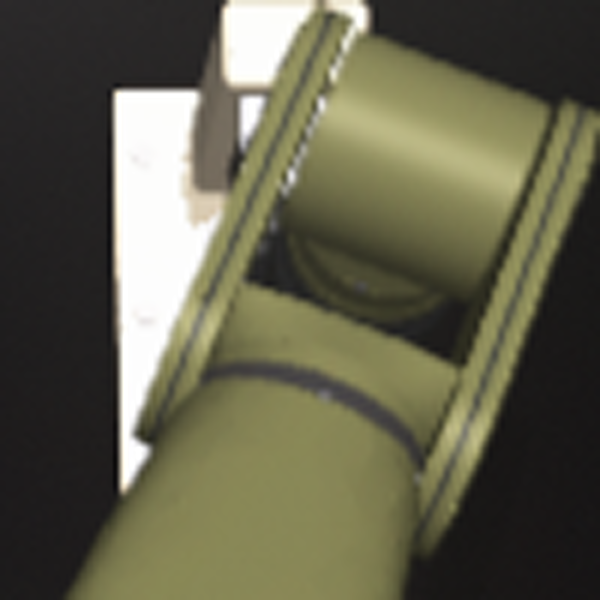

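Force is clean (just the weight) and the offset from the mid-line is 0.3 mm. I'll go in gently in two halves.

Request:
arm_command(
  steps=[
    {"offset": [-2.5,3.2,0],"dr": [0,0,0]},
    {"offset": [-4.5,6.4,0],"dr": [0,0,0]},
    {"offset": [-6.8,9.8,0],"dr": [0,0,0]},
    {"offset": [-9,13.1,0],"dr": [0,0,0]},
    {"offset": [-11.3,16.4,0],"dr": [0,0,0]},
    {"offset": [-13.5,19.7,0],"dr": [0,0,0]},
    {"offset": [-15.7,23,0],"dr": [0,0,0]},
    {"offset": [-17,24.7,0],"dr": [0,0,0]},
    {"offset": [-17,24.7,0],"dr": [0,0,0]},
  ],
)

```text
t: 11.1
tcp_pos: [0.5912, -0.2263, 0.1903]
tcp_rot: [0.0, 0.497, 0.868, 0.0]
contact_force: [0.2, -0.7, -2.1]
finger_gap: 0.154
```

```bash
cat > s.py <<'E'
from h import *
s=ctrl.read_state(); Rt=q2R(s['tcp_rot'])
p=s['tcp_pos'][:2]-np.array([.6185,-.2282]); y=np.radians(-3.7)
f=s['contact_force']; c,sn=np.cos(y),np.sin(y)
print('t',s['t'],'stand xy mm',np.round([1e3*(p@[c,sn]),1e3*(p@[-sn,c])],2),'z',round(s['tcp_pos'][2]*1e3,2),'lug_under above floor',round(s['tcp_pos'][2]*1e3-161.5+80-150,2),
 'bar deg(stand)',round(np.degrees(np.arctan2(Rt[1,0],Rt[0,0]))+3.7,2),'tilt',np.round(Rt[:2,2]*57.3,2))
print('F stand',np.round([f[0]*c+f[1]*sn,-f[0]*sn+f[1]*c,f[2]],2),'T',s['ft_torque'].round(3),'gap',s['finger_gap'])
E
python3 s.py
```

```text
t 11.1 stand xy mm [-27.38   0.14] z 190.25 lug_under above floor -41.25 bar deg(stand) 124.06 tilt [0. 0.]
F stand [ 0.26 -0.65 -2.14] T [0.006 0.07  0.033] gap 0.15416705882056014
```

Request:
arm_command(
  steps=[
    {"offset": [-2.2,3.3,0],"dr": [0,0,0]},
    {"offset": [-4.4,6.6,0],"dr": [0,0,0]},
    {"offset": [-6.7,9.9,0],"dr": [0,0,0]},
    {"offset": [-9,13.2,0],"dr": [0,0,0]},
    {"offset": [-11.2,16.5,0],"dr": [0,0,0]},
    {"offset": [-13.4,19.8,0],"dr": [0,0,0]},
    {"offset": [-15.4,22.7,0],"dr": [0,0,0]},
    {"offset": [-15.4,22.7,0],"dr": [0,0,0]},
    {"offset": [-15.4,22.7,0],"dr": [0,0,0]},
  ],
)

```text
t: 11.85
tcp_pos: [0.6182, -0.2281, 0.1902]
tcp_rot: [-0.0, 0.497, 0.868, -0.0]
contact_force: [-1.4, -0.5, -2.2]
finger_gap: 0.153
```

```bash
python3 s.py; python3 w.py w10; python3 - <<'E'
from h import *
im=ctrl.capture('scene'); cv2.imwrite('pics/scene10.png',im[:,:,::-1])
crop(im,180,230,340,350,5,'pics/s10c.png')
E
```

```text
t 11.85 stand xy mm [-0.3   0.06] z 190.21 lug_under above floor -41.29 bar deg(stand) 124.05 tilt [-0.02  0.  ]
F stand [-1.33 -0.56 -2.19] T [-0.017 -0.008  0.018] gap 0.15323857720906228
[ 0.61820783 -0.22812598  0.19021031] [-1.50789716e-04  4.97343050e-01  8.67553956e-01 -3.72941569e-05] [-0.435  0.182  1.68  -0.     1.28  -0.965] [-1.36 -0.48 -2.19] 11.85
```

View pics/w10.png

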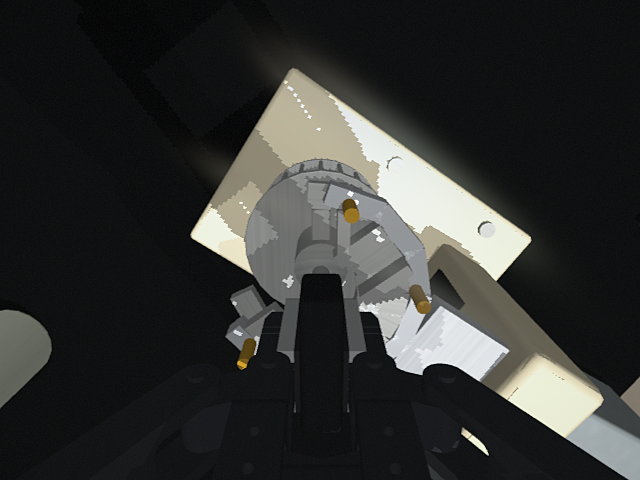

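View pics/s10c.png

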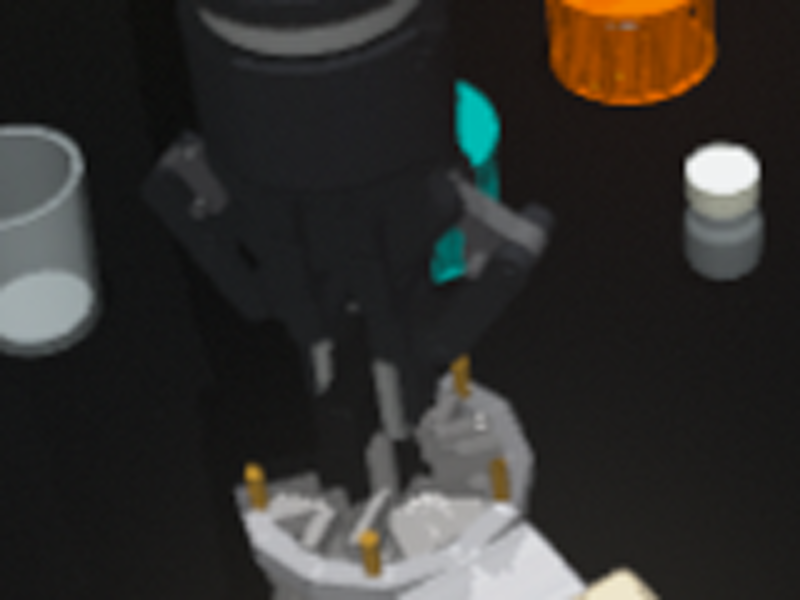

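Request:
arm_command(
  steps=[
    {"offset": [0,0,-4],"dr": [0,0,0]},
    {"offset": [0,0,-8],"dr": [0,0,0]},
    {"offset": [0,0,-12],"dr": [0,0,0]},
    {"offset": [0,0,-15],"dr": [0,0,0]},
    {"offset": [0,0,-18],"dr": [0,0,0]},
    {"offset": [0,0,-20],"dr": [0,0,0]},
    {"offset": [0,0,-22],"dr": [0,0,0]},
    {"offset": [0,0,-22],"dr": [0,0,0]},
  ],
)

```text
t: 12.62
tcp_pos: [0.6183, -0.2282, 0.213]
tcp_rot: [0.0, 0.497, 0.868, 0.0]
contact_force: [-0.5, 0.6, -2.4]
finger_gap: 0.152
```

```bash
python3 s.py; python3 w.py w11
```

```text
t 12.6167 stand xy mm [-0.22 -0.04] z 212.97 lug_under above floor -18.53 bar deg(stand) 124.04 tilt [ 0.05 -0.02]
F stand [-0.5   0.52 -2.39] T [ 0.007  0.012 -0.014] gap 0.1520444116552579
[ 0.61828185 -0.22822649  0.21297243] [4.35729192e-04 4.97418475e-01 8.67510615e-01 5.15425425e-05] [-0.435  0.164  1.661  0.     1.316 -0.965] [-0.46  0.56 -2.39] 12.6167
```

View pics/w11.png

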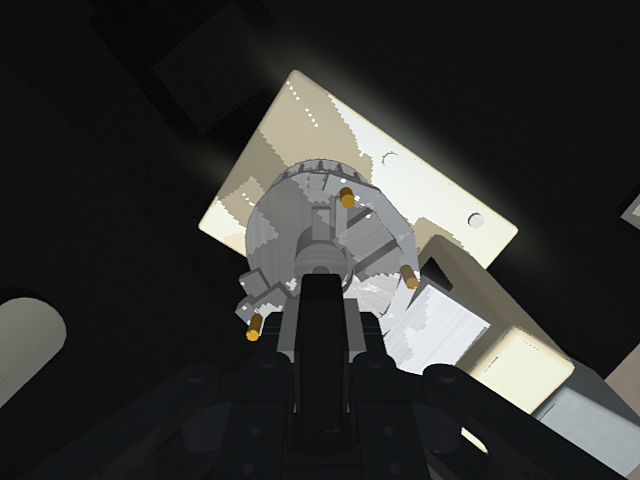

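```bash
python3 - <<'E'
from h import *
im=cv2.imread('pics/w11.png')[:,:,::-1]
im=np.clip(255*(im/200.)**0.9,0,255).astype(np.uint8)
crop(im,230,155,430,305,4,'pics/w11c.png')
E
```

```text
(no output)
```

View pics/w11c.png

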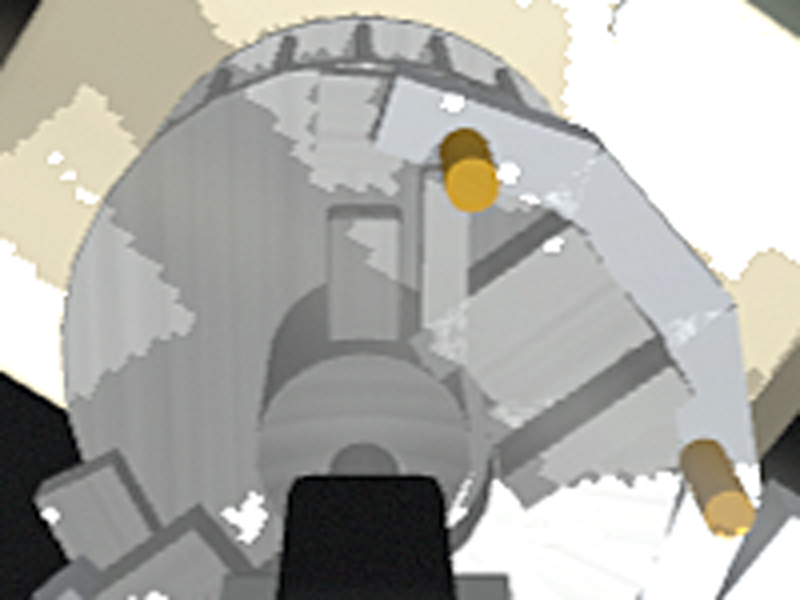

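The lug (crop 330–405) runs parallel to the slot edge at crop x≈420 and sits just clear of it, so it is aligned. Raising gently.

Request:
arm_command(
  steps=[
    {"offset": [0,0,-1.5],"dr": [0,0,0]},
    {"offset": [0,0,-3],"dr": [0,0,0]},
    {"offset": [0,0,-4.5],"dr": [0,0,0]},
    {"offset": [0,0,-6],"dr": [0,0,0]},
    {"offset": [0,0,-6],"dr": [0,0,0]},
  ],
)

```text
t: 13.08
tcp_pos: [0.6183, -0.2282, 0.2189]
tcp_rot: [0.0, 0.497, 0.868, 0.0]
contact_force: [0.3, 0.2, -3.3]
finger_gap: 0.152
```

```bash
python3 s.py
```

```text
t 13.0833 stand xy mm [-0.22 -0.04] z 218.85 lug_under above floor -12.65 bar deg(stand) 124.04 tilt [ 0.04 -0.02]
F stand [ 0.25  0.23 -3.29] T [ 0.007  0.008 -0.008] gap 0.15224132096119547
```

Request:
arm_command(
  steps=[
    {"offset": [0,0,-1.5],"dr": [0,0,0]},
    {"offset": [0,0,-3],"dr": [0,0,0]},
    {"offset": [0,0,-4.5],"dr": [0,0,0]},
    {"offset": [0,0,-6],"dr": [0,0,0]},
    {"offset": [0,0,-7],"dr": [0,0,0]},
    {"offset": [0,0,-7],"dr": [0,0,0]},
  ],
)

```text
t: 13.58
tcp_pos: [0.6182, -0.2282, 0.2258]
tcp_rot: [0.0, 0.497, 0.868, 0.0]
contact_force: [0.0, -0.2, -2.9]
finger_gap: 0.152
```

```bash
python3 s.py
```

```text
t 13.5833 stand xy mm [-0.26 -0.03] z 225.78 lug_under above floor -5.72 bar deg(stand) 124.04 tilt [ 0.03 -0.02]
F stand [ 0.02 -0.17 -2.88] T [-0.036  0.017  0.029] gap 0.15176360910202727
```

Request:
arm_command(
  steps=[
    {"offset": [0,0,-1.5],"dr": [0,0,0]},
    {"offset": [0,0,-3],"dr": [0,0,0]},
    {"offset": [0,0,-4.5],"dr": [0,0,0]},
    {"offset": [0,0,-6],"dr": [0,0,0]},
    {"offset": [0,0,-6],"dr": [0,0,0]},
  ],
)

```text
t: 14.0
tcp_pos: [0.6179, -0.2281, 0.2311]
tcp_rot: [-0.0, 0.497, 0.868, 0.0]
contact_force: [-0.2, -0.9, -4.9]
finger_gap: 0.155
```

```bash
python3 s.py
```

```text
t 14.0 stand xy mm [-0.56  0.08] z 231.09 lug_under above floor -0.41 bar deg(stand) 124.04 tilt [-0.02  0.01]
F stand [-0.1  -0.86 -4.85] T [-0.008 -0.143  0.01 ] gap 0.1547495667512588
```

Request:
arm_command(
  steps=[
    {"offset": [0,0,-1.5],"dr": [0,0,0]},
    {"offset": [0,0,-3],"dr": [0,0,0]},
    {"offset": [0,0,-4.5],"dr": [0,0,0]},
    {"offset": [0,0,-6],"dr": [0,0,0]},
    {"offset": [0,0,-6.2],"dr": [0,0,0]},
    {"offset": [0,0,-6.2],"dr": [0,0,0]},
  ],
)

```text
t: 14.5
tcp_pos: [0.6177, -0.228, 0.2365]
tcp_rot: [-0.001, 0.497, 0.868, -0.0]
contact_force: [0.9, -0.6, -11.7]
finger_gap: 0.154
```

```bash
python3 s.py
```

```text
t 14.5 stand xy mm [-0.77  0.12] z 236.51 lug_under above floor 5.01 bar deg(stand) 124.04 tilt [-0.07  0.03]
F stand [  0.95  -0.57 -11.71] T [-0.134 -0.445 -0.03 ] gap 0.1541864159174881
```

Request:
arm_command(
  steps=[
    {"offset": [0,0,-0.6],"dr": [0,0,2]},
    {"offset": [0,0,-0.6],"dr": [0,0,4]},
    {"offset": [0,0,-0.6],"dr": [0,0,7]},
    {"offset": [0,0,-0.6],"dr": [0,0,10]},
    {"offset": [0,0,-0.6],"dr": [0,0,13]},
    {"offset": [0,0,-0.6],"dr": [0,0,16]},
    {"offset": [0,0,-0.6],"dr": [0,0,18]},
    {"offset": [0,0,-0.6],"dr": [0,0,20]},
    {"offset": [0,0,-0.6],"dr": [0,0,20]},
  ],
)

```text
t: 15.25
tcp_pos: [0.6174, -0.2278, 0.2369]
tcp_rot: [-0.001, 0.641, 0.768, -0.0]
contact_force: [-0.8, 1.1, -11.9]
finger_gap: 0.152
```

```bash
python3 s.py
```

```text
t 15.25 stand xy mm [-1.12  0.37] z 236.87 lug_under above floor 5.37 bar deg(stand) 104.02 tilt [-0.14  0.06]
F stand [ -0.91   1.07 -11.86] T [-0.102 -0.151 -0.021] gap 0.15190400689825517
```

Request:
arm_command(
  steps=[
    {"offset": [-0.2,0.2,0],"dr": [0,0,2]},
    {"offset": [-0.3,0.4,0],"dr": [0,0,4]},
    {"offset": [-0.4,0.5,0],"dr": [0,0,7]},
    {"offset": [-0.4,0.5,0],"dr": [0,0,10]},
    {"offset": [-0.4,0.5,0],"dr": [0,0,13]},
    {"offset": [-0.4,0.5,0],"dr": [0,0,16]},
    {"offset": [-0.4,0.5,0],"dr": [0,0,19]},
    {"offset": [-0.4,0.5,0],"dr": [0,0,22]},
    {"offset": [-0.4,0.5,0],"dr": [0,0,25]},
    {"offset": [-0.4,0.5,0],"dr": [0,0,27]},
    {"offset": [-0.4,0.5,0],"dr": [0,0,27]},
  ],
)

```text
t: 16.17
tcp_pos: [0.618, -0.2282, 0.2371]
tcp_rot: [-0.001, 0.802, 0.597, -0.001]
contact_force: [-0.9, 0.7, -11.1]
finger_gap: 0.156
```

```bash
python3 s.py
```

```text
t 16.1667 stand xy mm [-0.52 -0.05] z 237.09 lug_under above floor 5.59 bar deg(stand) 77.06 tilt [-0.13  0.04]
F stand [ -0.92   0.65 -11.06] T [-0.139  0.023 -0.076] gap 0.1561034547296661
```

Request:
arm_command(
  steps=[
    {"offset": [0,0,0],"dr": [0,0,1.5]},
    {"offset": [0,0,0],"dr": [0,0,3]},
    {"offset": [0,0,0],"dr": [0,0,4.5]},
    {"offset": [0,0,0],"dr": [0,0,6]},
    {"offset": [0,0,0],"dr": [0,0,6]},
  ],
)

```text
t: 16.58
tcp_pos: [0.6181, -0.2283, 0.2373]
tcp_rot: [-0.001, 0.832, 0.555, -0.001]
contact_force: [-1.5, -0.3, -11.6]
finger_gap: 0.156
```

```bash
python3 s.py
```

```text
t 16.5833 stand xy mm [-0.41 -0.08] z 237.29 lug_under above floor 5.79 bar deg(stand) 71.1 tilt [-0.11  0.03]
F stand [ -1.43  -0.37 -11.59] T [-0.219 -0.032  0.02 ] gap 0.15587611469532378
```

Request:
arm_command(
  steps=[
    {"offset": [0,0,0],"dr": [0,0,1]},
    {"offset": [0,0,0],"dr": [0,0,2]},
    {"offset": [0,0,0],"dr": [0,0,2]},
  ],
)

```text
t: 16.83
tcp_pos: [0.6183, -0.2283, 0.2377]
tcp_rot: [-0.001, 0.842, 0.54, -0.0]
contact_force: [-1.3, -1.1, -11.3]
finger_gap: 0.15
```

```bash
python3 s.py
```

```text
t 16.8333 stand xy mm [-0.23 -0.11] z 237.67 lug_under above floor 6.17 bar deg(stand) 69.03 tilt [-0.08  0.02]
F stand [ -1.24  -1.19 -11.3 ] T [-0.127  0.183  0.027] gap 0.15010274862366582
```

Request:
arm_command(
  steps=[
    {"offset": [0,0,0],"dr": [0,0,0.7]},
    {"offset": [0,0,0],"dr": [0,0,1.5]},
    {"offset": [0,0,0],"dr": [0,0,1.5]},
  ],
)

```text
t: 17.08
tcp_pos: [0.6184, -0.2283, 0.2379]
tcp_rot: [-0.0, 0.849, 0.528, -0.0]
contact_force: [-1.2, -0.2, -12.0]
finger_gap: 0.155
```

```bash
python3 s.py
```

```text
t 17.0833 stand xy mm [-0.05 -0.14] z 237.92 lug_under above floor 6.42 bar deg(stand) 67.51 tilt [-0.04  0.02]
F stand [ -1.15  -0.27 -12.01] T [-0.145  0.264  0.061] gap 0.15515904750545154
```

Request:
arm_command(
  steps=[
    {"offset": [0,0,0],"dr": [0,0,0.7]},
    {"offset": [0,0,0],"dr": [0,0,1.5]},
    {"offset": [0,0,0],"dr": [0,0,1.5]},
  ],
)

```text
t: 17.33
tcp_pos: [0.6186, -0.2284, 0.238]
tcp_rot: [-0.0, 0.856, 0.517, -0.0]
contact_force: [-1.0, 0.5, -12.8]
finger_gap: 0.153
```

```bash
python3 s.py
```

```text
t 17.3333 stand xy mm [ 0.09 -0.19] z 238.04 lug_under above floor 6.54 bar deg(stand) 66.0 tilt [-0.01  0.01]
F stand [ -1.03   0.41 -12.77] T [-0.122  0.218  0.039] gap 0.15313103331625635
```

Request:
arm_command(
  steps=[
    {"offset": [0,0,0.5],"dr": [0,0,0.7]},
    {"offset": [0,0,1],"dr": [0,0,1.5]},
    {"offset": [0,0,1],"dr": [0,0,1.5]},
  ],
)

```text
t: 17.58
tcp_pos: [0.6187, -0.2284, 0.2373]
tcp_rot: [0.0, 0.863, 0.506, 0.0]
contact_force: [-2.8, 0.4, -10.9]
finger_gap: 0.157
```

```bash
python3 s.py
```

```text
t 17.5833 stand xy mm [ 0.17 -0.22] z 237.31 lug_under above floor 5.81 bar deg(stand) 64.49 tilt [ 0.01 -0.  ]
F stand [ -2.79   0.23 -10.87] T [-0.135  0.236  0.082] gap 0.15650525436506285
```

Request:
arm_command(
  steps=[
    {"offset": [0,0,0],"dr": [0,0,0.7]},
    {"offset": [0,0,0],"dr": [0,0,1.2]},
    {"offset": [0,0,0],"dr": [0,0,1.2]},
  ],
)

```text
t: 17.83
tcp_pos: [0.6184, -0.2282, 0.2372]
tcp_rot: [-0.0, 0.868, 0.497, -0.0]
contact_force: [-3.5, 2.1, -11.6]
finger_gap: 0.154
```

```bash
python3 s.py
```

```text
t 17.8333 stand xy mm [-0.05 -0.01] z 237.25 lug_under above floor 5.75 bar deg(stand) 63.31 tilt [-0.03  0.03]
F stand [ -3.61   1.91 -11.64] T [0.068 0.462 0.092] gap 0.15404072433111834
```

Contact found: the force (−3.6, +1.9) N is exactly the counter-clockwise push of the stop wall on the +side lug alone, so the axis sits slightly off. I'll centre it by moving tool y −0.8 and feel again.

Request:
arm_command(
  steps=[
    {"offset": [0,-0.4,0],"dr": [0,0,0]},
    {"offset": [0,-0.8,0],"dr": [0,0,0]},
    {"offset": [0,-0.8,0],"dr": [0,0,0]},
  ],
)

```text
t: 18.08
tcp_pos: [0.6182, -0.2281, 0.2373]
tcp_rot: [0.0, 0.868, 0.497, 0.0]
contact_force: [-0.8, 1.1, -11.0]
finger_gap: 0.157
```

```bash
python3 s.py
```

```text
t 18.0833 stand xy mm [-0.34  0.06] z 237.27 lug_under above floor 5.77 bar deg(stand) 63.34 tilt [ 0.05 -0.02]
F stand [ -0.89   1.08 -10.99] T [-0.084  0.145  0.104] gap 0.15737941777808928
```

Request:
arm_command(
  steps=[
    {"offset": [0,0,0],"dr": [0,0,0.5]},
    {"offset": [0,0,0],"dr": [0,0,1]},
    {"offset": [0,0,0],"dr": [0,0,1]},
  ],
)

```text
t: 18.33
tcp_pos: [0.618, -0.2279, 0.2373]
tcp_rot: [-0.0, 0.872, 0.489, 0.0]
contact_force: [-3.4, 1.6, -10.3]
finger_gap: 0.154
```

```bash
python3 s.py
```

```text
t 18.3333 stand xy mm [-0.55  0.25] z 237.27 lug_under above floor 5.77 bar deg(stand) 62.31 tilt [-0.    0.01]
F stand [ -3.53   1.36 -10.34] T [0.065 0.308 0.139] gap 0.15418277852851697
```

Request:
arm_command(
  steps=[
    {"offset": [0,-0.4,0],"dr": [0,0,0]},
    {"offset": [0,-0.8,0],"dr": [0,0,0]},
    {"offset": [0,-0.8,0],"dr": [0,0,0]},
  ],
)

```text
t: 18.58
tcp_pos: [0.6177, -0.2278, 0.2373]
tcp_rot: [0.001, 0.872, 0.49, 0.0]
contact_force: [0.5, 0.8, -11.5]
finger_gap: 0.154
```

```bash
python3 s.py
```

```text
t 18.5833 stand xy mm [-0.86  0.32] z 237.29 lug_under above floor 5.79 bar deg(stand) 62.34 tilt [ 0.08 -0.03]
F stand [  0.43   0.82 -11.48] T [-0.158 -0.143  0.184] gap 0.15405311507560407
```

Request:
arm_command(
  steps=[
    {"offset": [0,0,0],"dr": [0,0,0.5]},
    {"offset": [0,0,0],"dr": [0,0,1]},
    {"offset": [0,0,0],"dr": [0,0,1]},
  ],
)

```text
t: 18.83
tcp_pos: [0.6173, -0.2276, 0.2372]
tcp_rot: [-0.0, 0.876, 0.482, 0.0]
contact_force: [-0.1, 0.9, -10.3]
finger_gap: 0.155
```

```bash
python3 s.py; python3 w.py w12
```

```text
t 18.8333 stand xy mm [-1.21  0.55] z 237.18 lug_under above floor 5.68 bar deg(stand) 61.31 tilt [0.01 0.01]
F stand [ -0.16   0.88 -10.32] T [-0.015 -0.041  0.087] gap 0.15457078324740114
[ 0.61732949 -0.22757436  0.2371843 ] [-4.63405578e-06  8.76272745e-01  4.81815387e-01  9.59498583e-05] [-0.435  0.146  1.64   0.     1.356  0.131] [ -0.1    0.89 -10.32] 18.8333
```

View pics/w12.png

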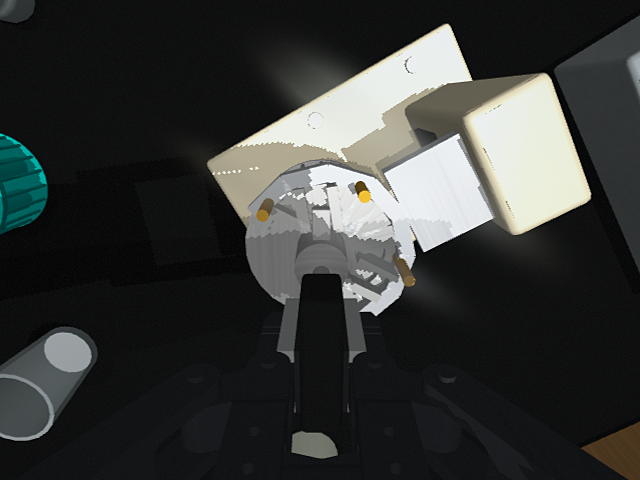

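```bash
python3 - <<'E'
from h import *
im=cv2.imread('pics/w12.png')[:,:,::-1]
im=np.clip(255*(im/240.)**1.0,0,255).astype(np.uint8)
crop(im,235,150,425,292,4.2,'pics/w12c.png')
E
```

```text
(no output)
```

View pics/w12c.png

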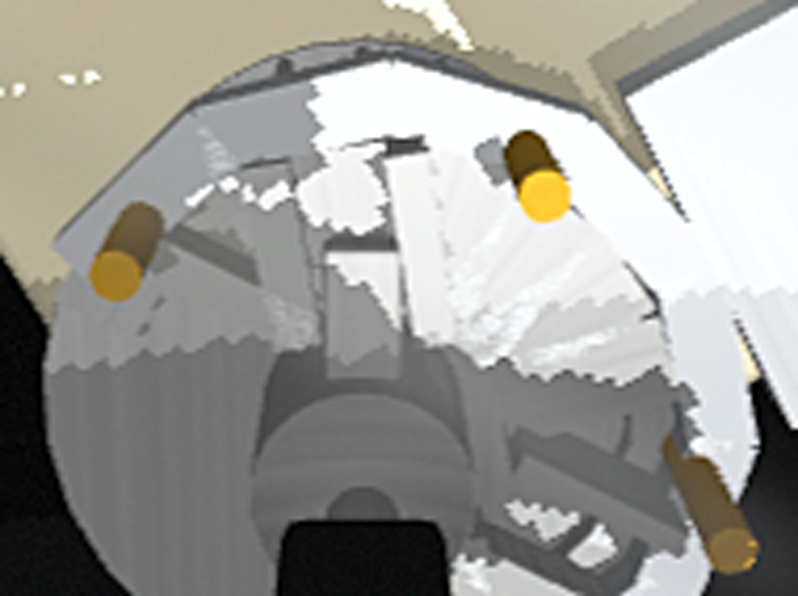

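```bash
cat > m6.py <<'E'
from m4 import *
print('-----')
_,C=load('w12')
def L(name,pts,o,z,k):
    q=[pol(C,(o[0]+p[0]/k,o[1]+p[1]/k),z)[0] for p in pts]; d=q[1]-q[0]; a=np.degrees(np.arctan2(d[1],d[0]))%180
    n=np.array([-d[1],d[0]])/np.hypot(*d); print(name,z,np.round(q,1).tolist(),'dir',round(a,1),'offset',round(float(n@q[0]),2),'len',round(float(np.hypot(*d)),1))
o=(235,150)
for z in (.150,.161): L('right wall edge',[(405,335),(387,160)],o,z,4.2)
for z in (.150,.153,.161): L('left edge',[(325,350),(300,160)],o,z,4.2)
for z in (.158,.1637): L('lug L',[(326,378),(328,252)],o,z,4.2); L('lug R',[(402,378),(402,252)],o,z,4.2)
im=cv2.imread('pics/w12.png'); im=np.clip(255*(im/190.)**.8,0,255).astype(np.uint8)
cv2.imwrite('pics/w12d.png',cv2.resize(im[175:255,295:375],(640,600) if 0 else (600,600),interpolation=cv2.INTER_CUBIC))
E
python3 m6.py | sed -n '/-----/,$p'
```

```text
-----
right wall edge 0.15 [[10.3, 11.0], [19.1, 32.1]] dir 67.4 offset -5.28 len 22.9
right wall edge 0.161 [[11.7, 14.2], [20.1, 34.2]] dir 67.4 offset -5.37 len 21.7
left edge 0.15 [[0.3, 14.1], [9.6, 37.3]] dir 68.1 offset 4.98 len 25.0
left edge 0.153 [[0.8, 15.0], [10.0, 37.8]] dir 68.1 offset 4.8 len 24.6
left edge 0.161 [[2.3, 17.2], [11.1, 39.1]] dir 68.1 offset 4.31 len 23.7
lug L 0.158 [[0.1, 13.1], [8.1, 27.1]] dir 60.1 offset 6.47 len 16.2
lug R 0.158 [[8.4, 8.5], [16.0, 22.8]] dir 61.7 offset -3.32 len 16.2
lug L 0.1637 [[1.1, 14.7], [9.0, 28.4]] dir 60.1 offset 6.38 len 15.7
lug R 0.1637 [[9.2, 10.3], [16.6, 24.2]] dir 61.7 offset -3.2 len 15.7
```

View pics/w12d.png

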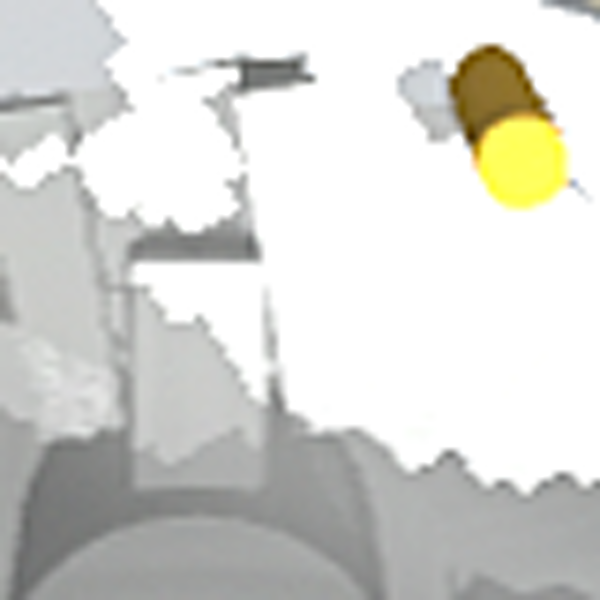

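The views show that only this lug's pocket has an end wall, because the other pocket borders the gap. So the one-sided 4 N force at 63–64° was the stop itself, and my re-centring was wrong. By sight the pocket lies at about 68°. I'll turn back to mid-pocket and return to the axis.

Request:
arm_command(
  steps=[
    {"offset": [0,0,0],"dr": [0,0,-2.5]},
    {"offset": [0,0.3,0],"dr": [0,0,-4.5]},
    {"offset": [0.1,0.8,0],"dr": [0,0,-5]},
    {"offset": [0.1,1.3,0],"dr": [0,0,-5]},
    {"offset": [0.1,1.3,0],"dr": [0,0,-5]},
  ],
)

```text
t: 19.3
tcp_pos: [0.6181, -0.2281, 0.2368]
tcp_rot: [-0.001, 0.854, 0.52, -0.0]
contact_force: [-1.3, 0.7, -11.4]
finger_gap: 0.15
```

```bash
python3 s.py
```

```text
t 19.3 stand xy mm [-0.42  0.05] z 236.8 lug_under above floor 5.3 bar deg(stand) 66.3 tilt [-0.07  0.03]
F stand [ -1.33   0.65 -11.36] T [ 0.041  0.264 -0.016] gap 0.1498761133994987
```

Request:
arm_command(
  steps=[
    {"offset": [0.1,0.3,0],"dr": [0,0,-0.7]},
    {"offset": [0.1,0.3,0],"dr": [0,0,-0.7]},
    {"offset": [0.1,0.3,0],"dr": [0,0,-0.7]},
  ],
)

```text
t: 19.55
tcp_pos: [0.6186, -0.2282, 0.237]
tcp_rot: [-0.0, 0.851, 0.525, -0.0]
contact_force: [-1.8, 1.3, -11.7]
finger_gap: 0.15
```

```bash
python3 s.py; python3 w.py w13; python3 - <<'E'
import cv2,numpy as np
im=cv2.imread('pics/w13.png'); im=np.clip(255*(im/230.)**1.,0,255).astype(np.uint8)
cv2.imwrite('pics/w13c.png',cv2.resize(im[165:265,275:375],(600,600),interpolation=cv2.INTER_CUBIC))
E
```

```text
t 19.55 stand xy mm [ 0.06 -0.02] z 236.97 lug_under above floor 5.47 bar deg(stand) 67.05 tilt [-0.04  0.01]
F stand [ -1.87   1.14 -11.66] T [0.011 0.343 0.065] gap 0.14963513654943542
[ 0.61855841 -0.22822163  0.23697278] [-2.17268063e-04  8.51054223e-01  5.25077718e-01 -2.27749840e-04] [-0.435  0.149  1.636 -0.     1.357  0.03 ] [ -1.79   1.26 -11.66] 19.55
```

View pics/w13c.png

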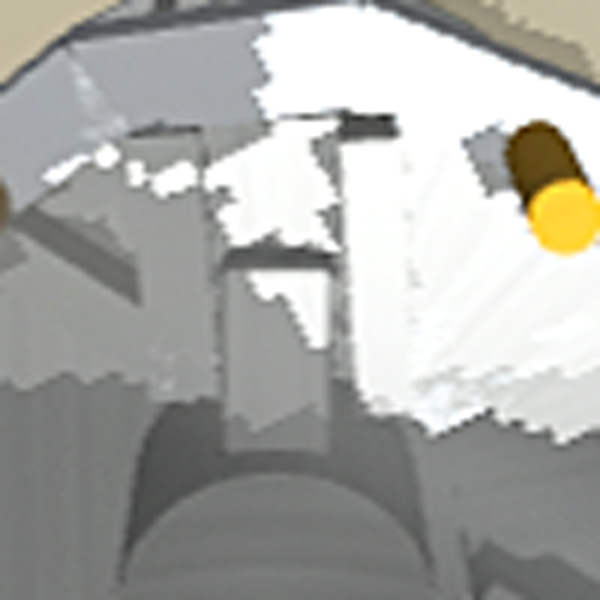

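The lug (crop 225–330) sits inside the pocket, between the ridge edge at about 215 and the end wall at about 345. I'll turn back 1° and lower.

Request:
arm_command(
  steps=[
    {"offset": [0,0,0],"dr": [0,0,-0.8]},
    {"offset": [0,0,1],"dr": [0,0,-0.8]},
    {"offset": [0,0,2],"dr": [0,0,-0.8]},
    {"offset": [0,0,3],"dr": [0,0,-0.8]},
    {"offset": [0,0,3],"dr": [0,0,-0.8]},
  ],
)

```text
t: 20.02
tcp_pos: [0.6189, -0.2283, 0.2345]
tcp_rot: [0.0, 0.847, 0.531, 0.0]
contact_force: [-2.1, 1.3, -8.5]
finger_gap: 0.153
```

```bash
python3 s.py
```

```text
t 20.0167 stand xy mm [ 0.39 -0.1 ] z 234.45 lug_under above floor 2.95 bar deg(stand) 67.85 tilt [ 0.03 -0.01]
F stand [-2.14  1.2  -8.53] T [-0.013  0.341  0.01 ] gap 0.1533002648761049
```

Request:
arm_command(
  steps=[
    {"offset": [-0.1,-0.4,0],"dr": [0,0,0]},
    {"offset": [-0.1,-0.6,0],"dr": [0,0,0]},
    {"offset": [-0.1,-0.6,1],"dr": [0,0,0]},
    {"offset": [-0.1,-0.6,2],"dr": [0,0,0]},
    {"offset": [-0.1,-0.6,2],"dr": [0,0,0]},
  ],
)

```text
t: 20.43
tcp_pos: [0.6186, -0.2283, 0.2333]
tcp_rot: [0.001, 0.847, 0.531, 0.001]
contact_force: [-0.6, 1.5, -4.7]
finger_gap: 0.153
```

```bash
python3 s.py
```

```text
t 20.4333 stand xy mm [ 0.15 -0.12] z 233.33 lug_under above floor 1.83 bar deg(stand) 67.84 tilt [ 0.1  -0.04]
F stand [-0.75  1.47 -4.72] T [0.015 0.132 0.063] gap 0.15332116411995486
```

```bash
python3 w.py w14; python3 - <<'E'
import cv2,numpy as np
from h import *
im=cv2.imread('pics/w14.png'); im=np.clip(255*(im/230.)**1.,0,255).astype(np.uint8)
cv2.imwrite('pics/w14c.png',cv2.resize(im[165:265,275:375],(600,600),interpolation=cv2.INTER_CUBIC))
im=ctrl.capture('scene'); cv2.imwrite('pics/scene14.png',im[:,:,::-1])
crop(im,215,270,315,350,8,'pics/s14c.png')
E
python3 s.py
```

```text
[ 0.61864117 -0.22833127  0.23333041] [8.09398947e-04 8.47393887e-01 5.30963874e-01 5.56102315e-04] [-0.435  0.15   1.641  0.     1.348  0.016] [-0.65  1.51 -4.72] 20.4333
t 20.5333 stand xy mm [ 0.16 -0.1 ] z 233.32 lug_under above floor 1.82 bar deg(stand) 67.84 tilt [ 0.1  -0.04]
F stand [-1.01  0.52 -2.98] T [0.071 0.115 0.052] gap 0.153868153036923
```

View pics/w14c.png

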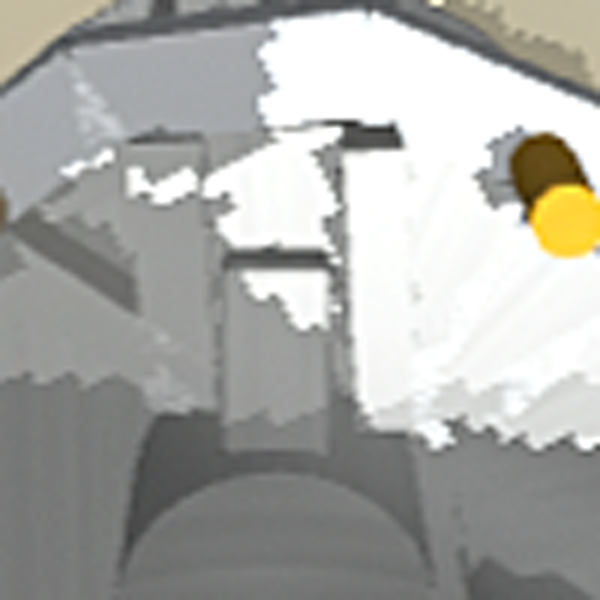

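View pics/s14c.png

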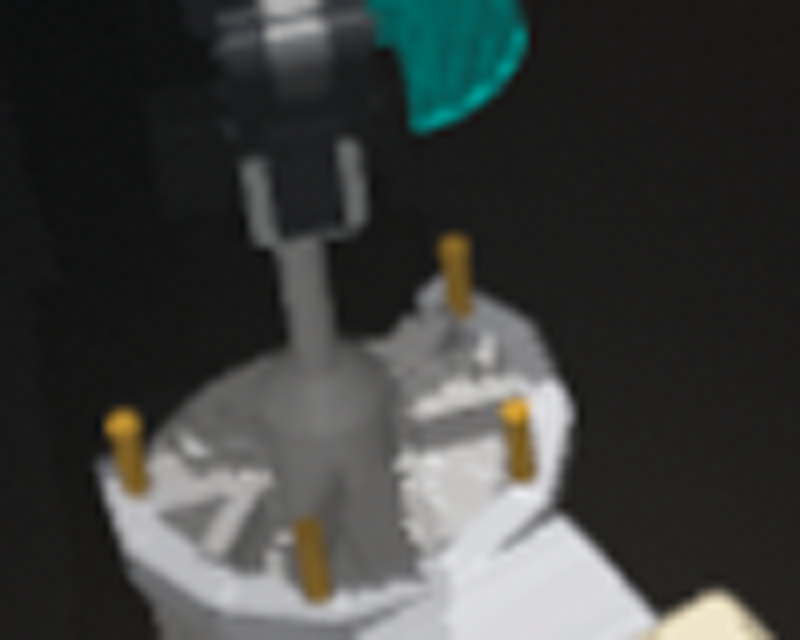

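The load is already carried 1.8 mm above the floor, so the hidden lug is probably on its ridge edge. I'll lift, turn 1° further clockwise and lower again.

Request:
arm_command(
  steps=[
    {"offset": [0,0,-1.5],"dr": [0,0,0]},
    {"offset": [0,-0.1,-3],"dr": [0,0,0]},
    {"offset": [0,-0.3,-3],"dr": [0,0,0.6]},
    {"offset": [0,-0.3,-3],"dr": [0,0,1.2]},
    {"offset": [0,-0.3,-3],"dr": [0,0,1.2]},
  ],
)

```text
t: 20.95
tcp_pos: [0.6179, -0.228, 0.2347]
tcp_rot: [0.0, 0.853, 0.522, -0.0]
contact_force: [0.7, -0.6, -8.2]
finger_gap: 0.151
```

```bash
python3 s.py
```

```text
t 20.95 stand xy mm [-0.59  0.13] z 234.71 lug_under above floor 3.21 bar deg(stand) 66.6 tilt [ 0. -0.]
F stand [ 0.71 -0.52 -8.2 ] T [-0.256 -0.424 -0.046] gap 0.15132366561139285
```

Request:
arm_command(
  steps=[
    {"offset": [0,0,1],"dr": [0,0,0]},
    {"offset": [0,0,2],"dr": [0,0,0]},
    {"offset": [0,0,3],"dr": [0,0,0]},
    {"offset": [0,0,3],"dr": [0,0,0]},
  ],
)

```text
t: 21.28
tcp_pos: [0.618, -0.2281, 0.2333]
tcp_rot: [0.0, 0.853, 0.522, 0.0]
contact_force: [-0.4, 0.2, -2.9]
finger_gap: 0.148
```

```bash
python3 s.py
```

```text
t 21.2833 stand xy mm [-0.47  0.09] z 233.27 lug_under above floor 1.77 bar deg(stand) 66.64 tilt [ 0.04 -0.02]
F stand [-0.41  0.16 -2.9 ] T [-0.044  0.029 -0.043] gap 0.14758152673014693
```

```bash
python3 w.py w15; python3 - <<'E'
import cv2
for n in ['w6','w9','w11','w12','w13','w14','w15']:
    g=cv2.imread(f'pics/{n}.png').max(2).astype(int)
    a=g[262:285,316:327].mean(1); b=g[420:445,316:327].mean(1)
    print(n,a.round().astype(int),b.round().astype(int))
E
```

```text
[ 0.61803998 -0.22807927  0.23326864] [3.81967051e-04 8.52903814e-01 5.22067904e-01 2.06359551e-04] [-0.435  0.15   1.642 -0.     1.349  0.037] [-0.39  0.18 -2.9 ] 21.2833
w6 [171 169 167 162 133 123 122 123 123 124 127 130  10  24  26  27  26  27
  27  27  26  27  26] [ 34  33  33  34  34  33  33  34  33  35  54  42  71 206 190 196 195 185
 186 186 186 186 186 186 186]
w9 [109 109 108 104  84  78  77  78  78  79  81  63   5  12  13  13  14  13
  14  13  14  14  13] [18 18 19 18 18 18 17 18 18 17 18 17 18 17 17 17 18 18 17 17 17 17 17 17
 17]
w11 [112 110 109 105  86  79  78  79  79  81  82  64   5  11  13  14  14  14
  14  14  15  14  13] [18 19 18 19 19 19 19 19 19 18 19 20 23 17 18 17 18 18 18 17 18 18 17 17
 17]
w12 [108 107 106 105  86  76  76  76  77  78  79  61   5  12  13  14  13  13
  14  13  13  14  13] [ 18  17  17  18  18  17  18  17  19  17  16  14  32  78  93 109 117 118
 117 117 117 117 117 117 117]
w13 [109 107 106 105  86  77  76  76  76  78  79  61   5  11  13  13  13  13
  14  12  14  14  13] [17 18 17 18 18 18 17 18 17 18 17 17 16 17 17 17 17 16 16 17 17 16 17 17
 16]
w14 [108 107 106 105  85  77  76  76  76  77  79  62   5  11  13  14  13  13
  13  13  13  13  13] [17 18 18 18 17 17 18 18 18 18 17 16 16 17 16 17 16 16 18 16 17 17 16 16
 17]
w15 [108 107 107 105  86  76  76  76  77  78  79  62   5  11  13  13  13  13
  14  13  14  12  13] [18 18 18 18 18 19 18 18 17 18 17 16 15 17 17 17 17 17 16 17 17 17 17 17
 17]
```

Request:
arm_command(
  steps=[
    {"offset": [0,0,0.5],"dr": [0,0,0]},
    {"offset": [0,0,1],"dr": [0,0,0]},
    {"offset": [0,0,1],"dr": [0,0,0]},
    {"offset": [0,0,1],"dr": [0,0,0]},
  ],
)

```text
t: 21.67
tcp_pos: [0.6182, -0.2282, 0.2332]
tcp_rot: [0.001, 0.853, 0.522, 0.0]
contact_force: [-2.8, 1.5, 6.1]
finger_gap: 0.153
```

```bash
python3 s.py
```

```text
t 21.6667 stand xy mm [-0.26  0.03] z 233.21 lug_under above floor 1.71 bar deg(stand) 66.64 tilt [ 0.09 -0.05]
F stand [-2.91  1.35  6.11] T [ 0.264  0.7   -0.048] gap 0.15341287272510667
```

```bash
python3 w.py w16; python3 - <<'E'
import cv2,numpy as np
im=cv2.imread('pics/w16.png'); 
a=np.clip(255*(im/140.)**.8,0,255).astype(np.uint8)[165:265,275:375]
cv2.imwrite('pics/w16c.png',cv2.resize(a,(600,600),interpolation=cv2.INTER_CUBIC))
a=np.clip(255*(im/60.)**.7,0,255).astype(np.uint8)[250:400,220:420]
cv2.imwrite('pics/w16d.png',cv2.resize(a,(800,600),interpolation=cv2.INTER_CUBIC))
E
```

```text
[ 0.61824376 -0.22815707  0.23320948] [7.93529773e-04 8.52893967e-01 5.22083346e-01 4.81631663e-04] [-0.435  0.15   1.642 -0.     1.348  0.037] [-2.82  1.54  6.11] 21.6667
```

View pics/w16c.png

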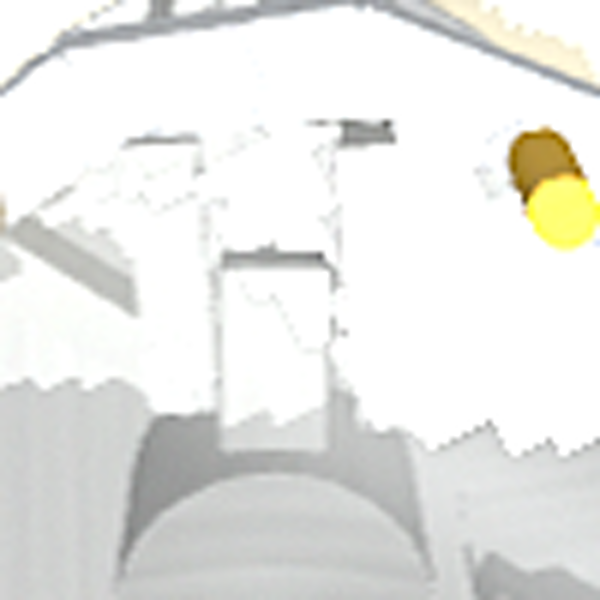

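View pics/w16d.png

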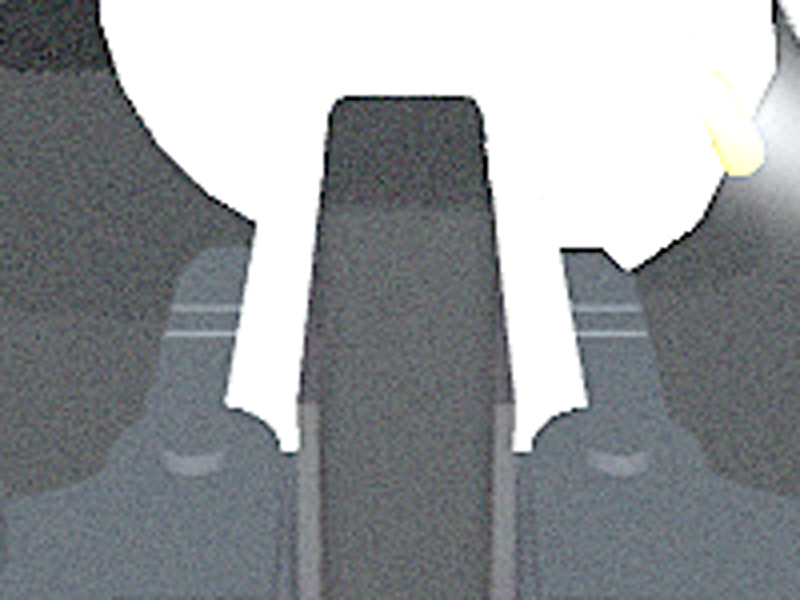

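```bash
python3 - <<'E'
from h import *
im=ctrl.capture('scene'); cv2.imwrite('pics/scene16.png',im[:,:,::-1])
a=np.clip(255*(im/200.)**.7,0,255).astype(np.uint8)
crop(a,222,300,290,351,11.7,'pics/s16c.png')
C=cam('scene'); y=np.radians(-3.7)
def W(x,yy,z): return [.6185+x*np.cos(y)-yy*np.sin(y),-.2282+x*np.sin(y)+yy*np.cos(y),z]
for nm,p in [('axis lugtop',(0,0,.158)),('hid lug end top',(.030*np.cos(np.radians(-113)),.030*np.sin(np.radians(-113)),.158)),('hid lug base',(.014*np.cos(np.radians(-113)),.014*np.sin(np.radians(-113)),.158))]:
    u=proj(C,W(*p))[0]; print(nm,u,(u-[222,300])*11.7)
E
```

```text
axis lugtop [256.06642785 319.93276895] [398.57720585 233.21339671]
hid lug end top [238.12830654 323.58262885] [188.70118653 275.91675756]
hid lug base [247.72806332 321.6293715 ] [301.01834087 253.06364653]
```

View pics/s16c.png

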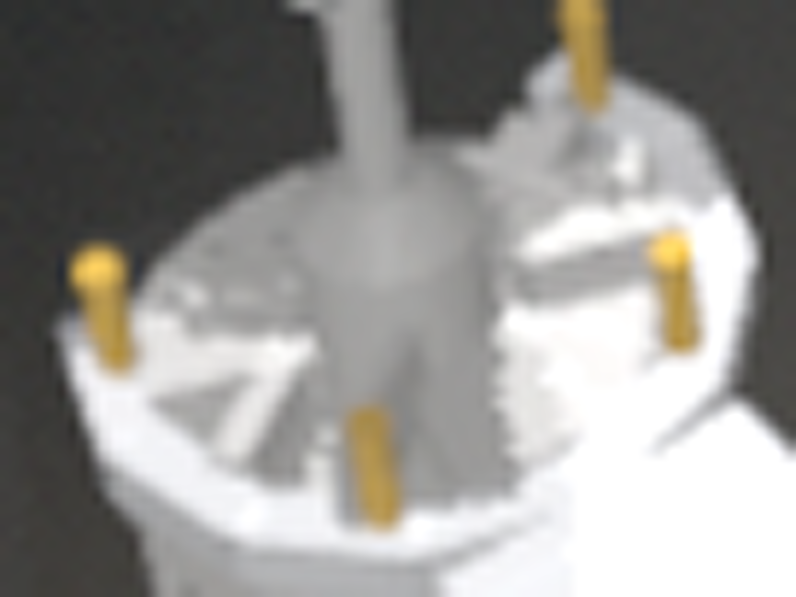

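Request:
arm_command(
  steps=[
    {"offset": [0,0,-2],"dr": [0,0,0]},
    {"offset": [0,0,-4],"dr": [0,0,0]},
    {"offset": [0,-0.4,-4.5],"dr": [0,0,0.6]},
    {"offset": [0,-0.7,-4.5],"dr": [0,0,1.2]},
    {"offset": [0,-0.7,-4.5],"dr": [0,0,1.2]},
  ],
)

```text
t: 22.18
tcp_pos: [0.6173, -0.2278, 0.234]
tcp_rot: [-0.0, 0.859, 0.513, -0.0]
contact_force: [3.7, -1.7, -9.8]
finger_gap: 0.149
```

```bash
python3 s.py
```

```text
t 22.1833 stand xy mm [-1.2   0.37] z 233.97 lug_under above floor 2.47 bar deg(stand) 65.4 tilt [-0.01  0.  ]
F stand [ 3.77 -1.47 -9.76] T [-0.516 -0.969 -0.029] gap 0.14865453632404713
```

Request:
arm_command(
  steps=[
    {"offset": [0,0,1],"dr": [0,0,0]},
    {"offset": [0,0,2],"dr": [0,0,0]},
    {"offset": [0,0,3],"dr": [0,0,0]},
    {"offset": [0,0,3.5],"dr": [0,0,0]},
    {"offset": [0,0,3.5],"dr": [0,0,0]},
  ],
)

```text
t: 22.6
tcp_pos: [0.6174, -0.2278, 0.2333]
tcp_rot: [0.0, 0.858, 0.513, 0.0]
contact_force: [1.4, -1.4, -1.0]
finger_gap: 0.15
```

```bash
python3 s.py
```

```text
t 22.6 stand xy mm [-1.08  0.34] z 233.3 lug_under above floor 1.8 bar deg(stand) 65.44 tilt [ 0.05 -0.03]
F stand [ 1.5  -1.33 -1.03] T [-0.264 -0.244 -0.07 ] gap 0.1504936126349611
```

```bash
python3 - <<'E'
from m1 import tri,np
S=[(200+a/3,290+b/3) for a,b in [(210,232),(315,163),(362,210),(260,278)]]
T=[(340+(a-480)/4.4,130+b/4.4) for a,b in [(706,106),(600,106),(602,47),(704,45)]]
for s,t in zip(S,T): print(tri(s,t))
E
python3 - <<'E'
# z of mount features: triangulate R endwall corners between w1,w3
import sys; sys.argv=['x']
from m2 import *
_,C1=load('w1'); _,C3=load('w3'); _,C2=load('w2')
# endwall lower-right pocket outer corner etc
def c(o,p,k): return (o[0]+p[0]/k,o[1]+p[1]/k)
print('outer bottom corner', tri2(C1,c((245,175),(605,425),5),C3,c((335,190),(345,490),6)))
print('pocket inner corner', tri2(C1,c((245,175),(460,378),5),C3,c((335,190),(68,390),6)))
print('w2-w3 outer', tri2(C2,c((145,240),(615,432),4.4),C3,c((335,190),(345,490),6)))
print('w2-w3 inner', tri2(C2,c((145,240),(470,383),4.4),C3,c((335,190),(68,390),6)))
E
```

```text
[(array([271.7, 303.7]), np.int32(23)), (array([230.8, 325.7]), np.int32(27)), (array([279.3, 325.2]), np.int32(18)), (array([253.7, 339.6]), np.int32(27))]
[(array([371., 173.]), np.int32(3)), (array([388.5, 173. ]), np.int32(4)), (array([366. , 189.5]), np.int32(2)), (array([394.7, 188.7]), np.int32(3))]
[271.7 303.7] [371. 173.] [ 0.6382 -0.2039  0.1955] 0.0042
[271.7 303.7] [366.  189.5] [ 0.6055 -0.1879  0.1581] 0.0032
[230.8 325.7] [394.7 188.7] [ 0.6017 -0.2683  0.1599] 0.0023
[279.3 325.2] [371. 173.] [ 0.653  -0.207   0.1576] 0.0019
[279.3 325.2] [366.  189.5] [ 0.6205 -0.1908  0.1163] 0.01
[253.7 339.6] [388.5 173. ] [ 0.6497 -0.2561  0.158 ] 0.0022
rim ell ((244.42446899414062, 248.95896911621094), (30.73026466369629, 31.036706924438477), 63.670814514160156) [0.4775967  0.16805682 0.06      ] (229, 234, 32, 32)
((239.0, 240.0), (16.0, 6.0), 90.0)
[[ 27  27  27  28  27  27  27  27  28  27  28  28  28  27  28  28  28  28]
 [ 27  28  27  28  27  28  28  27  28  28  28  27  27  28  27  27  28  27]
 [ 28  26  26  27  28  27  28  27  28  27  27  28  28  27  28  27  28  28]
 [ 29
[... 929 characters left out ...]
  0.15584923]), np.float64(0.005582736342182449))
(array([ 0.71099869, -0.20128525,  0.1570364 ]), np.float64(0.0032189570533467647))
(array([ 0.75107491, -0.20511499,  0.16001463]), np.float64(0.005151145433864792))
(array([ 0.74801471, -0.26993081,  0.16159893]), np.float64(0.007844276615319903))
outer bottom corner (array([ 0.62827123, -0.19920725,  0.17646521]), np.float64(0.0011270701561469868))
pocket inner corner (array([ 0.63006712, -0.21803188,  0.15039986]), np.float64(0.00045699259152748626))
w2-w3 outer (array([ 0.63721553, -0.19622511,  0.15579818]), np.float64(0.0011748908760559414))
w2-w3 inner (array([ 0.63022016, -0.21799548,  0.15122817]), np.float64(0.0005605091184517733))
```

Request:
arm_command(
  steps=[
    {"offset": [0,0.3,0],"dr": [0,0,0]},
    {"offset": [0,0.6,0],"dr": [0,0,-1]},
    {"offset": [0,0.6,0],"dr": [0,0,-1.5]},
    {"offset": [0,0.6,0],"dr": [0,0,-1.5]},
  ],
)

```text
t: 22.93
tcp_pos: [0.618, -0.2279, 0.2332]
tcp_rot: [0.0, 0.851, 0.524, 0.0]
contact_force: [-0.8, 0.5, 1.6]
finger_gap: 0.151
```

```bash
python3 s.py
```

```text
t 22.9333 stand xy mm [-0.51  0.24] z 233.22 lug_under above floor 1.72 bar deg(stand) 66.97 tilt [ 0.06 -0.01]
F stand [-0.85  0.47  1.58] T [-0.048  0.03  -0.092] gap 0.15065686771667855
```

Request:
arm_command(
  steps=[
    {"offset": [0,0,0],"dr": [0,0,-1]},
    {"offset": [0,0,0],"dr": [0,0,-1.5]},
    {"offset": [0,0,0],"dr": [0,0,-1.5]},
  ],
)

```text
t: 23.18
tcp_pos: [0.6183, -0.228, 0.2332]
tcp_rot: [0.001, 0.844, 0.536, 0.001]
contact_force: [-0.8, 0.5, 4.3]
finger_gap: 0.156
```

```bash
python3 s.py
```

```text
t 23.1833 stand xy mm [-0.2   0.18] z 233.22 lug_under above floor 1.72 bar deg(stand) 68.48 tilt [ 0.1  -0.03]
F stand [-0.87  0.43  4.27] T [ 0.001 -0.152 -0.133] gap 0.15591843208401887
```

Request:
arm_command(
  steps=[
    {"offset": [0,0,-0.6],"dr": [0,0,0]},
    {"offset": [0,0,-0.6],"dr": [0,0,-1]},
    {"offset": [0,0,-0.6],"dr": [0,0,-1.5]},
    {"offset": [0,0,-0.6],"dr": [0,0,-1.5]},
  ],
)

```text
t: 23.52
tcp_pos: [0.6185, -0.2281, 0.2332]
tcp_rot: [0.001, 0.837, 0.547, 0.001]
contact_force: [3.2, -0.6, 3.1]
finger_gap: 0.157
```

```bash
python3 s.py
```

```text
t 23.5167 stand xy mm [-0.05  0.09] z 233.22 lug_under above floor 1.72 bar deg(stand) 69.97 tilt [ 0.12 -0.03]
F stand [ 3.19 -0.39  3.14] T [-0.16 -0.68 -0.23] gap 0.1569204971895171
```

Request:
arm_command(
  steps=[
    {"offset": [0,0,0],"dr": [0,0,-1]},
    {"offset": [0,0,0],"dr": [0,0,-1.5]},
    {"offset": [0,0,0],"dr": [0,0,-1.5]},
  ],
)

```text
t: 23.77
tcp_pos: [0.6187, -0.2282, 0.2333]
tcp_rot: [0.001, 0.83, 0.558, 0.001]
contact_force: [5.8, -0.6, 1.9]
finger_gap: 0.155
```

```bash
python3 s.py
```

```text
t 23.7667 stand xy mm [0.19 0.05] z 233.26 lug_under above floor 1.76 bar deg(stand) 71.48 tilt [ 0.16 -0.04]
F stand [ 5.87 -0.25  1.9 ] T [-0.208 -1.067 -0.385] gap 0.155301678627652
```

Turning back counter-clockwise gives a rising torque (0.39 N·m) and a side force: the lugs are held by the ridge sides, level and bottomed, so they sit in the pockets. I'll go back to mid-pocket and unload before releasing.

Request:
arm_command(
  steps=[
    {"offset": [0,-0.1,0],"dr": [0,0,2]},
    {"offset": [0,-0.2,-0.1],"dr": [0,0,4]},
    {"offset": [0,-0.3,-0.2],"dr": [0,0,4.3]},
    {"offset": [0,-0.3,-0.2],"dr": [0,0,4.3]},
  ],
)

```text
t: 24.1
tcp_pos: [0.618, -0.2278, 0.2332]
tcp_rot: [0.001, 0.85, 0.527, 0.0]
contact_force: [6.1, 0.2, 2.3]
finger_gap: 0.155
```

```bash
python3 s.py
```

```text
t 24.1 stand xy mm [-0.54  0.33] z 233.22 lug_under above floor 1.72 bar deg(stand) 67.25 tilt [ 0.08 -0.03]
F stand [6.07 0.61 2.33] T [-0.177 -0.969  0.181] gap 0.15467501388225766
```

Request:
arm_command(
  steps=[
    {"offset": [0,0.4,0],"dr": [0,0,0]},
    {"offset": [0,0.7,0],"dr": [0,0,0]},
    {"offset": [0,0.7,-0.2],"dr": [0,0,0]},
    {"offset": [0,0.7,-0.2],"dr": [0,0,0]},
  ],
)

```text
t: 24.43
tcp_pos: [0.6181, -0.2279, 0.2332]
tcp_rot: [-0.0, 0.85, 0.526, 0.0]
contact_force: [3.1, 1.6, 4.2]
finger_gap: 0.15
```

```bash
python3 s.py
```

```text
t 24.4333 stand xy mm [-0.42  0.25] z 233.23 lug_under above floor 1.73 bar deg(stand) 67.17 tilt [-0.01  0.02]
F stand [2.98 1.84 4.25] T [ 0.079 -0.694  0.18 ] gap 0.14960968917290166
```

Request:
arm_command(
  steps=[
    {"offset": [0,0.2,-0.7],"dr": [0,0,-0.3]},
    {"offset": [0,0.2,-1],"dr": [0,0,-0.3]},
    {"offset": [0,0.2,-1],"dr": [0,0,-0.3]},
    {"offset": [0,0.2,-1],"dr": [0,0,-0.3]},
    {"offset": [0,0.2,-1],"dr": [0,0,-0.3]},
    {"offset": [0,0.2,-1],"dr": [0,0,-0.3]},
  ],
)

```text
t: 24.93
tcp_pos: [0.6181, -0.228, 0.2333]
tcp_rot: [-0.001, 0.849, 0.528, -0.0]
contact_force: [4.5, 1.7, -2.2]
finger_gap: 0.155
```

```bash
python3 s.py; python3 w.py w17;python3 - <<'E'
import cv2,numpy as np
im=cv2.imread('pics/w17.png'); im=np.clip(255*(im/230.)**1.,0,255).astype(np.uint8)
cv2.imwrite('pics/w17c.png',cv2.resize(im[165:265,275:375],(600,600),interpolation=cv2.INTER_CUBIC))
E
```

```text
t 24.9333 stand xy mm [-0.44  0.19] z 233.28 lug_under above floor 1.78 bar deg(stand) 67.44 tilt [-0.06  0.04]
F stand [ 4.42  1.99 -2.16] T [ 0.124 -0.953 -0.042] gap 0.15468493294626817
[ 0.61807353 -0.22798551  0.2332763 ] [-5.77710199e-04  8.49258016e-01  5.27977689e-01 -2.19571347e-04] [-0.435  0.151  1.641  0.     1.351  0.023] [ 4.54  1.7  -2.16] 24.9333
```

View pics/w17c.png

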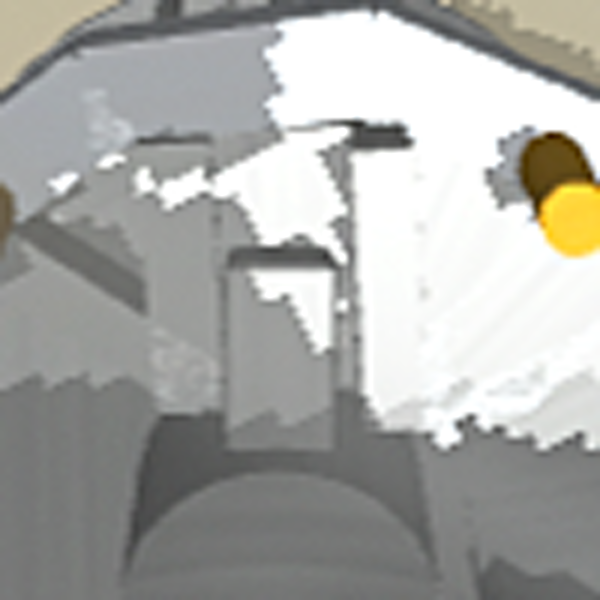

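Request:
arm_command(
  steps=[
    {"offset": [0,0.5,-0.5],"dr": [0,0,0]},
    {"offset": [0,0.9,-0.8],"dr": [0,0,0]},
    {"offset": [0,0.9,-0.8],"dr": [0,0,0]},
    {"offset": [0,0.9,-0.8],"dr": [0,0,0]},
  ],
)

```text
t: 25.32
tcp_pos: [0.6182, -0.2283, 0.2334]
tcp_rot: [-0.001, 0.849, 0.528, -0.001]
contact_force: [2.0, 2.5, -6.3]
finger_gap: 0.156
```

```bash
python3 s.py
```

```text
t 25.3167 stand xy mm [-0.25 -0.07] z 233.39 lug_under above floor 1.89 bar deg(stand) 67.44 tilt [-0.17  0.08]
F stand [ 1.84  2.58 -6.27] T [ 0.309 -0.61  -0.09 ] gap 0.1556088940321504
```

Request:
arm_command(
  steps=[
    {"offset": [0.2,0.2,0.2],"dr": [0,0,0]},
    {"offset": [0.4,0.3,0.4],"dr": [0,0,0]},
    {"offset": [0.4,0.3,0.4],"dr": [0,0,0]},
    {"offset": [0.4,0.3,0.4],"dr": [0,0,0]},
  ],
)

```text
t: 25.65
tcp_pos: [0.6186, -0.2283, 0.2334]
tcp_rot: [-0.001, 0.849, 0.528, -0.001]
contact_force: [-0.3, 1.5, -7.8]
finger_gap: 0.152
```

```bash
python3 s.py
```

```text
t 25.65 stand xy mm [ 0.14 -0.04] z 233.41 lug_under above floor 1.91 bar deg(stand) 67.45 tilt [-0.17  0.04]
F stand [-0.42  1.47 -7.79] T [ 0.304 -0.09  -0.008] gap 0.1522771593317144
```

Request:
arm_command(
  steps=[
    {"offset": [0.1,0,0.4],"dr": [0,0,0]},
    {"offset": [0.2,-0.1,0.8],"dr": [0,0,0]},
    {"offset": [0.2,-0.1,0.8],"dr": [0,0,0]},
    {"offset": [0.2,-0.1,0.8],"dr": [0,0,0]},
  ],
)

```text
t: 25.98
tcp_pos: [0.6189, -0.2282, 0.2333]
tcp_rot: [-0.001, 0.849, 0.528, -0.001]
contact_force: [-2.4, 0.8, -6.9]
finger_gap: 0.156
```

```bash
python3 s.py
```

```text
t 25.9833 stand xy mm [0.43 0.07] z 233.31 lug_under above floor 1.81 bar deg(stand) 67.45 tilt [-0.11  0.01]
F stand [-2.43  0.63 -6.87] T [0.253 0.507 0.064] gap 0.15556789208430918
```

Request:
arm_command(
  steps=[
    {"offset": [-0.1,-0.3,0.3],"dr": [0,0,0]},
    {"offset": [-0.1,-0.4,0.6],"dr": [0,0,0]},
    {"offset": [-0.1,-0.4,0.6],"dr": [0,0,0]},
    {"offset": [-0.1,-0.4,0.6],"dr": [0,0,0]},
    {"offset": [-0.1,-0.4,0.6],"dr": [0,0,0]},
    {"offset": [-0.1,-0.4,0.6],"dr": [0,0,0]},
  ],
)

```text
t: 26.48
tcp_pos: [0.619, -0.2281, 0.2333]
tcp_rot: [-0.0, 0.849, 0.528, -0.0]
contact_force: [-3.5, 2.0, -4.6]
finger_gap: 0.154
```

```bash
python3 s.py
```

```text
t 26.4833 stand xy mm [0.5 0.1] z 233.32 lug_under above floor 1.82 bar deg(stand) 67.45 tilt [-0.02 -0.  ]
F stand [-3.66  1.73 -4.56] T [0.309 0.858 0.005] gap 0.15381310471350584
```

Request:
arm_command(
  steps=[
    {"offset": [0,-0.3,0.2],"dr": [0,0,0]},
    {"offset": [0,-0.6,0.3],"dr": [0,0,0]},
    {"offset": [0,-0.6,0.3],"dr": [0,0,0]},
    {"offset": [0,-0.6,0.3],"dr": [0,0,0]},
    {"offset": [0,-0.6,0.3],"dr": [0,0,0]},
    {"offset": [0,-0.6,0.3],"dr": [0,0,0]},
    {"offset": [0,-0.6,0.3],"dr": [0,0,0]},
  ],
)

```text
t: 27.07
tcp_pos: [0.6188, -0.228, 0.2333]
tcp_rot: [0.0, 0.849, 0.528, 0.0]
contact_force: [-3.3, 0.4, -2.2]
finger_gap: 0.152
```

```bash
python3 s.py
```

```text
t 27.0667 stand xy mm [0.31 0.19] z 233.26 lug_under above floor 1.76 bar deg(stand) 67.44 tilt [ 0.04 -0.03]
F stand [-3.36  0.18 -2.2 ] T [0.084 0.707 0.032] gap 0.15162351084495332
```

Request:
arm_command(
  steps=[
    {"offset": [0,-0.4,0],"dr": [0,0,0]},
    {"offset": [0,-0.4,0],"dr": [0,0,0]},
    {"offset": [0,-0.4,0],"dr": [0,0,0]},
    {"offset": [0,-0.4,0],"dr": [0,0,0]},
  ],
)

```text
t: 27.4
tcp_pos: [0.6186, -0.2279, 0.2333]
tcp_rot: [0.001, 0.849, 0.528, 0.0]
contact_force: [-2.3, -0.5, -2.2]
finger_gap: 0.148
```

```bash
python3 s.py
```

```text
t 27.4 stand xy mm [0.11 0.29] z 233.27 lug_under above floor 1.77 bar deg(stand) 67.44 tilt [ 0.07 -0.04]
F stand [-2.31 -0.7  -2.21] T [-0.087  0.354  0.089] gap 0.1484253053610119
```

Settled with small forces. Releasing.

Request:
arm_command(
  steps=[
    {"offset": [0,0,0],"dr": [0,0,0]},
    {"offset": [0,0,0],"dr": [0,0,0]},
    {"offset": [0,0,0],"dr": [0,0,0]},
    {"offset": [0,0,0],"dr": [0,0,0]},
    {"offset": [0,0,0],"dr": [0,0,0]},
    {"offset": [0,0,0],"dr": [0,0,0]},
  ],
  hand=0,
)

```text
t: 27.9
tcp_pos: [0.6185, -0.2277, 0.2332]
tcp_rot: [0.0, 0.849, 0.528, 0.0]
contact_force: [-0.2, -0.1, -0.1]
finger_gap: 0.5
```

```bash
python3 s.py; python3 w.py w18; python3 - <<'E'
import cv2,numpy as np
im=cv2.imread('pics/w18.png'); im=np.clip(255*(im/230.)**.8,0,255).astype(np.uint8)
cv2.imwrite('pics/w18c.png',cv2.resize(im[155:305,235:435],(800,600),interpolation=cv2.INTER_CUBIC))
E
```

```text
t 27.9 stand xy mm [-0.05  0.52] z 233.16 lug_under above floor 1.66 bar deg(stand) 67.44 tilt [ 0.04 -0.01]
F stand [-0.22 -0.1  -0.07] T [-0.012  0.052  0.053] gap 0.5001351625881586
[ 0.61848163 -0.22767387  0.2331583 ] [2.76041208e-04 8.49231863e-01 5.28019983e-01 2.54630686e-04] [-0.434  0.15   1.641  0.     1.349  0.024] [-0.22 -0.09 -0.07] 27.9
```

View pics/w18c.png

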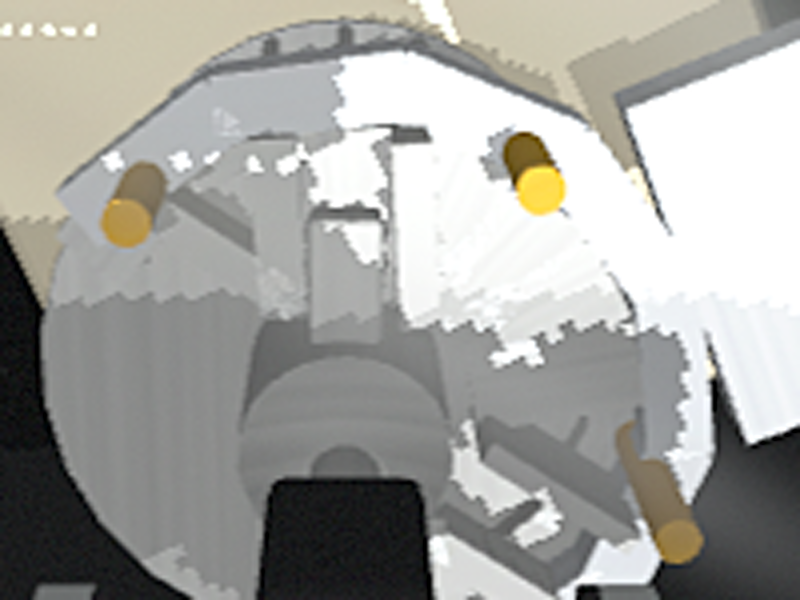

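Request:
arm_command(
  steps=[
    {"offset": [0,0,-8],"dr": [0,0,0]},
    {"offset": [0,0,-25],"dr": [0,0,0]},
    {"offset": [0,0,-50],"dr": [0,0,0]},
    {"offset": [0,0,-80],"dr": [0,0,0]},
    {"offset": [0,0,-100],"dr": [0,0,0]},
    {"offset": [0,0,-100],"dr": [0,0,0]},
    {"offset": [0,0,-100],"dr": [0,0,0]},
  ],
  hand=1,
)

```text
t: 28.53
tcp_pos: [0.6189, -0.2279, 0.3355]
tcp_rot: [0.002, 0.849, 0.528, 0.001]
contact_force: [0.5, 0.8, -1.1]
finger_gap: 1.0
```

```bash
python3 s.py; python3 w.py w19; python3 - <<'E'
from h import *
im=ctrl.capture('scene'); cv2.imwrite('pics/scene19.png',im[:,:,::-1])
a=np.clip(255*(im/200.)**.7,0,255).astype(np.uint8)
crop(a,205,250,325,340,6.6,'pics/s19c.png')
E
```

```text
t 28.5333 stand xy mm [0.39 0.28] z 335.54 lug_under above floor 104.04 bar deg(stand) 67.44 tilt [ 0.23 -0.1 ]
F stand [ 0.45  0.86 -1.06] T [-0.042 -0.013  0.001] gap 0.9999277148896561
[ 0.61890874 -0.22794755  0.33554299] [0.00183982 0.84924638 0.52799213 0.00122823] [-0.434  0.103  1.523  0.     1.511  0.024] [ 0.5   0.83 -1.06] 28.5333
```

View pics/w19.png

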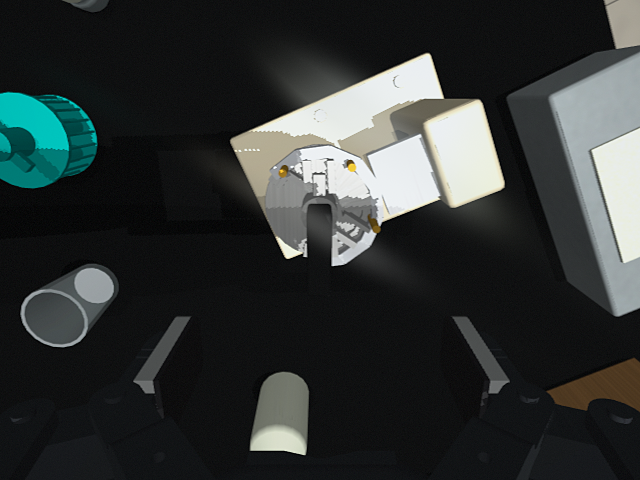

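View pics/s19c.png

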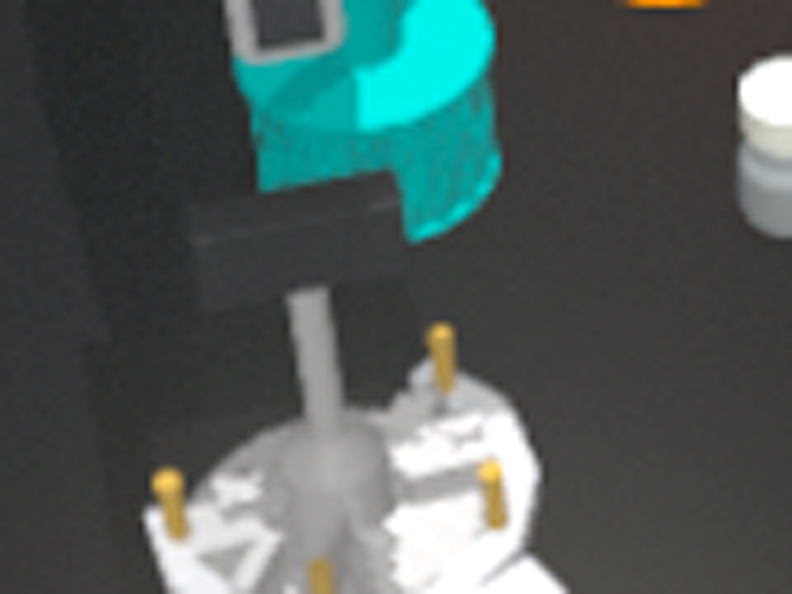

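```bash
python3 - <<'E'
from h import *
C=cam('scene'); 
def corners(c,zc,yw):
    y=np.radians(yw); R2=np.array([[np.cos(y),-np.sin(y)],[np.sin(y),np.cos(y)]])
    out=[]
    for sx in(-1,1):
        for sy in(-1,1):
            for sz in (-1,1):
                q=R2@[sx*.025,sy*.007]; out.append(((sx,sy,sz),[c[0]+q[0],c[1]+q[1],zc+sz*.012]))
    return out
for zc in (.237,.2388):
    print(zc)
    for k,p in corners((.6185,-.2282),zc,63.5):
        u=proj(C,p)[0]; print(k,((u-[205,250])*6.6).round(0))
    print('pins', [((proj(C,p)[0]-[205,250])*6.6).round(0).tolist() for p in ([.6029,-.2668,.1666],[.6081,-.1878,.1666],[.6536,-.2058,.1666])])
E
```

```text
0.237
(-1, -1, -1) [206. 313.]
(-1, -1, 1) [193. 239.]
(-1, 1, -1) [200. 273.]
(-1, 1, 1) [186. 199.]
(1, -1, -1) [416. 272.]
(1, -1, 1) [407. 198.]
(1, 1, -1) [406. 233.]
(1, 1, 1) [397. 159.]
pins [[169.0, 482.0], [438.0, 338.0], [489.0, 472.0]]
0.2388
(-1, -1, -1) [205. 307.]
(-1, -1, 1) [192. 234.]
(-1, 1, -1) [199. 267.]
(-1, 1, 1) [185. 193.]
(1, -1, -1) [415. 267.]
(1, -1, 1) [406. 193.]
(1, 1, -1) [405. 227.]
(1, 1, 1) [396. 154.]
pins [[169.0, 482.0], [438.0, 338.0], [489.0, 472.0]]
```

```bash
python3 - <<'E'
from h import *
im=cv2.imread('pics/scene19.png')
a=np.clip(255*(im/90.)**.7,0,255).astype(np.uint8)
cv2.imwrite('pics/s19d.png',cv2.resize(a[270:302,228:272],None,fx=16,fy=16,interpolation=cv2.INTER_NEAREST))
g=im.max(2)
for c in (240,245,262): print(c,list(zip(range(274,300),g[274:300,c].tolist())))
E
```

```text
240 [(274, 19), (275, 19), (276, 18), (277, 18), (278, 17), (279, 20), (280, 23), (281, 22), (282, 23), (283, 23), (284, 25), (285, 28), (286, 25), (287, 24), (288, 24), (289, 25), (290, 24), (291, 26), (292, 24), (293, 25), (294, 25), (295, 25), (296, 23), (297, 21), (298, 22), (299, 21)]
245 [(274, 91), (275, 92), (276, 88), (277, 88), (278, 76), (279, 29), (280, 22), (281, 23), (282, 24), (283, 25), (284, 27), (285, 26), (286, 25), (287, 25), (288, 24), (289, 25), (290, 25), (291, 25), (292, 26), (293, 25), (294, 25), (295, 23), (296, 22), (297, 22), (298, 21), (299, 22)]
262 [(274, 87), (275, 68), (276, 27), (277, 26), (278, 27), (279, 28), (280, 32), (281, 36), (282, 26), (283, 27), (284, 27), (285, 28), (286, 27), (287, 28), (288, 26), (289, 27), (290, 28), (291, 25), (292, 23), (293, 22), (294, 23), (295, 22), (296, 23), (297, 23), (298, 24), (299, 24)]
```

View pics/s19d.png

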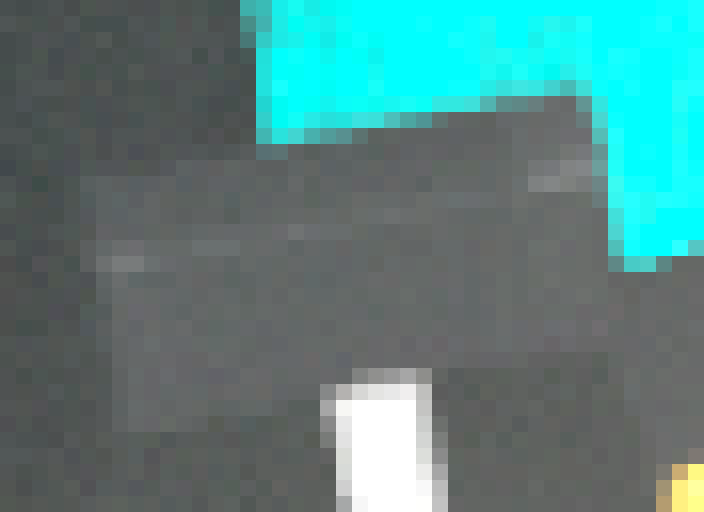

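Scene check: the T-bar's top edges lie where a bar centre of 0.237 m predicts: front edge row 286.0 / 280.7 against 286.0 / 280.9 predicted. A bar 1.8 mm higher would be 0.7–0.8 px off. It is level at both ends, so the lugs are on the pocket floors. Last look at the surroundings.

```bash
python3 - <<'E'
from h import *
a=cv2.imread('pics/scene0.png'); b=cv2.imread('pics/scene19.png')
d=cv2.absdiff(a,b).max(2); 
for n,(x0,y0,x1,y1) in dict(beaker=(160,250,205,305),jar=(312,255,338,290),wash=(60,325,130,410),flaskC=(318,172,350,225),flaskB=(410,235,458,308),flaskA=(390,155,420,210),dishes=(432,200,470,240)).items(): print(n,int((d[y0:y1,x0:x1]>40).sum()))
E
python3 s.py
```

```text
beaker 0
jar 0
wash 0
flaskC 0
flaskB 0
flaskA 0
dishes 0
t 28.6333 stand xy mm [-0.69  0.68] z 331.69 lug_under above floor 100.19 bar deg(stand) 67.44 tilt [-0.09  0.04]
F stand [-0.18 -0.36 -0.83] T [-0.011  0.024 -0.007] gap 1.0022761049745237
```

View pics/scene19.png

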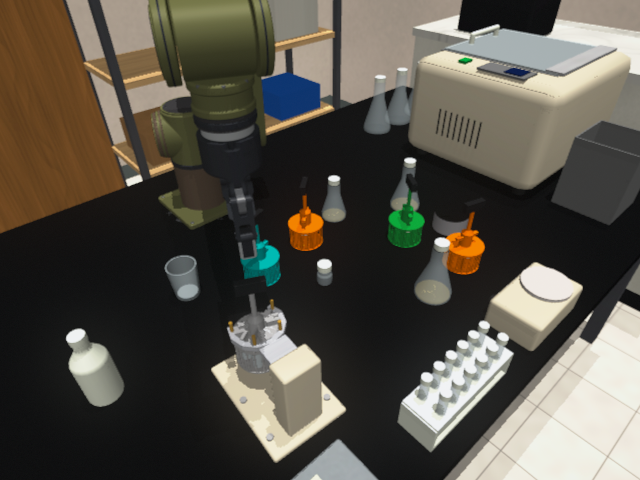

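The basket hangs in the stand, the gripper is clear and all the bystanders are unchanged (0 changed pixels). Handing in.

```bash
python3 -c "
from rig import ctrl
print(ctrl.sign_off())"
```

```text
the job is handed in; nothing more can be done
None
```

The steel basket is hanging locked in the dip stand, released and with the gripper clear, at about 28.6 s of the 72 s allowed. I gripped its T-bar, brought the stem in through the gap, and found the slots by sight. The collar was swivelled about +9°. I then lifted about 9 N against the sprung ring, twisted it clockwise to the stop and let it down.

**What the last checks showed**
- **Seated:** turning the lowered basket back met a rising torque (0.39 N·m), so the lugs are held in the pockets.
- **Height:** in the scene camera the T-bar is level, with its centre at about 237 mm, the locked height.
- **Bystanders:** the flasks, jar, beaker, wash bottle and dishes show no changed pixels in the scene camera. The robot was touching nothing at hand-in.

**What disagreed or went wrong**
- **Height by arm readings:** these put the lugs about 1.8 mm above the pocket floors. The camera and the spring force both say they are on the floors, so I trusted those.
- **Stop misread:** I first took the one-sided stop contact for a centring error and pushed about 4–5° past it. I then turned back to mid-pocket, re-lifting slightly between three tries at lowering.
- **Contact forces:** the highest I read against the stand were about 6 N sideways and 6 N downward.

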